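Put the soap tins and the flask away in the organiser

ROBOT

A 6-joint arm with a two-finger parallel gripper is mounted at the origin on the work surface. World frame = base frame: x ahead of the robot, y to its left, z up, the work surface at z = 0. Lengths are in m, angles in degrees, forces in N, time in s.
With the tool pointing down it reaches from about 0.3 to 0.75 m from the base axis. Payload 8.5 kg.
Tool frame: the origin (TCP) lies at the very end of the fingers, on their centre line; the grasp point (between the pads) lies 19 mm behind it (env.grasp_offset is the distance from the TCP to the grasp point, in m); y points along the fingers, z is the direction in which the jaws open and shut, and the axes are right-handed (so a half turn about y gives the same grasp; the last joint's range is limited). The gripper opens to 85 mm and grips with 20 to 120 N. Pads are 22 mm wide; open, the fingers measure 114 mm over their backs; the gripper's body (76 mm by 85 mm) begins 54 mm behind the grasp point. The pads swing forward as they close: fully open they stand 13 mm farther back than shut.
Start: joints at [62.55, 21.807, 74.336, -0, 83.858, -12.336], TCP at [0.143, 0.531, 0.231] pointing down, gripper open.
Joint ranges: [-178.18, 178.18], [-50.72, 133.34], [12.68, 142.11], [-81.47, 261.47], [9.98, 163.14], [-165.26, 165.26]. Speed limits (degrees/s): [136.94, 136.94, 180, 180, 180, 180].

INTERFACE

Orientations are given as a 3x3 rotation matrix whose columns are the frame's x, y, z axes.
In Python, from rig import env gives the robot as it stands. The module is installed in compiled form; this text tells all that it offers.
- The arm moves only by the shell command python3 -m pendant 'ROWS' [FORCE]. ROWS is JSON, a list of rows, each a list of 3 entries, a list of its own where there are three numbers: the shift along the world's x, y, z as a fraction of full scale, then the turn about the world's z as a fraction of full scale, then the opening, from 0 (shut) to 1 (fully open). A call has 1 to 12 rows; each row shifts and turns the commanded pose from where the row before left it; what a row does not reach is not made up. Full scale, the value 1, is 30 mm for a shift and 5 degrees for a turn. A row lasts 1/12 s, in which the tool goes at most 41.7 mm and 7.16 degrees, less where a joint would pass 70% of its speed; a pose out of reach is approached as far as the arm can. A call with a number of a shift or a turn outside -1 to 1 is refused whole. A call with a gripper value outside its range is refused whole. The fingers move at their own pace and stop on an object; FORCE is the grip in N (left out, the last holds). Time passes only in rows, so rows that do not move let the fingers close. It gives the time, the measured TCP pose, the force and the opening at its end, in the units of the state.
- env.observe(): the state, without advancing time (a new reading comes with each control period).
- env.get_image(name): name is "scene" or "side" or "wrist"; returns (picture, depth): 420x560x3 uint8, red, green, blue; 420x560 float32, m along the optical axis (not along the pixel's ray), 0 where there is no reading.
- env.camera_model(name): a dict with "camera_matrix" (3x3 intrinsics, pixels), "dist_coeffs" ([k1, k2, p1, p2, k3] as OpenCV has them; the pictures are not rectified), "R" (3x3) and "t" (3): a world point X has camera coordinates R X + t; the wrist camera has in their place "tool_from_camera" (4x4, takes a point from camera to tool coordinates, whose origin is the TCP and whose axes are the tool frame's). Camera axes: x right, y down, z forward; pixel columns grow to the right and rows downward; lengths in m; the calibration is good to about 2 mm. A picture is of the moment at which its call begins: read the wrist's pose just before it. camera_model takes no time and is no camera call.
- env.close_job(): hands the job in, once; it reports no verdict.
The state is a dict: "time_s": time; "q": joint angles; "qvel": joint speeds; "joint_efforts": joint torques, N m; "position": TCP position; "tool_rot": TCP orientation; "ft_force": force on the tool from outside, world axes, zero at the start; "wrist_torque": the same for the moment, N m; "grip_width": finger opening in m.
Only numpy, scipy, OpenCV 4.12 (cv2) and the standard library are available. Lean on these libraries where they do the work, as an engineer would, in place of code of your own. Each camera call takes 0.05 s, during which the arm holds its last target.

TASK

Pull the organiser's bottom tray fully out by its knob. With it out, stack all the soap tins there are flat into one square column on the tray's grey rectangle, in any order, each squarely above the other and in line with the rectangle, stand the round-bottomed flask upright in the tray's ring and let go of them; then push the tray fully home so that the column and flask still stand like that. Leave the other things on the ledge and on the organiser where they are.

Things in the scene. Friction and masses are not known exactly. Their poses are not given: they have to be found in the camera images.
- tray (a joint): how far the organiser's bottom tray is pulled out, in m: 0 is fully home (shut), 0.15 fully out. An over-centre detent pushes the tray with about 3 N to whichever end is nearer and holds it there; pushing or pulling it over takes up to about 6 N.
- organiser: white plastic three-tier organiser, 204 mm wide (its x), 140 mm deep (y), 245 mm tall, fixed on the ledge; its open front faces the robot's left (its +y). Origin under its centre. The bottom tier is the sliding tray; the middle tier is a roof over the shut tray, 165 mm above the ledge.
- knob (a point): centre of the tray's steel knob, a cylinder 28 mm in diameter, 30 mm long, lying along the tray's travel 36 mm above the ledge; a thin stem joins it to the tray's front plate, 49 mm behind this point (level with the organiser's front when shut). Moves with the tray. Its y axis points the way the tray is pulled out; x is level, across the travel.
- seat (a point): centre of the grey rectangle (58 x 78 mm) on the tray's floor where the column stands, on the floor's surface, 12 mm above the ledge. Moves with the tray. y points the way the tray is pulled out, along the rectangle's long side; x is the short side. The front plate, 65 mm off along +y, rises to 50 mm above the ledge. A column here clears roof and posts by 17 mm or more.
- ring_top (a point): centre of the upper rim of the white ring support on the tray: 52 mm outside, 38 mm inside diameter, 14 mm tall, the rim 26 mm above the ledge; it stands 95 mm from the seat along +x of the seat. Moves with the tray, axes as the seat's.
- flask_ball (a point): a glass flask with a round ball of 52 mm diameter below and a straight cork-topped neck above, 21 mm in diameter, from 24 mm to 64 mm above the ball's centre along its z axis. This point is the ball's centre, 26 mm above the bottom. 140 g, heavy at the bottom, rights itself on the bare ledge, but may stay leaning in the ring. z points up along the neck. In the ring the ball rests on the rim with its centre 18 mm above the rim.
- tin1_mid (a point): a closed soap tin of plain aluminium, 56 mm along its x, 76 mm along its y, 24 mm tall (z), about 120 g; this point is its centre. Either way up will do; a dropped tin may end on its edge and then has to be laid flat again. It may be absent.
- tin2_mid (a point): a closed soap tin of plain aluminium, 56 mm along its x, 76 mm along its y, 24 mm tall (z), about 120 g; this point is its centre. Either way up will do; a dropped tin may end on its edge and then has to be laid flat again. It may be absent.
- tin3_mid (a point): a closed soap tin of plain aluminium, 56 mm along its x, 76 mm along its y, 24 mm tall (z), about 120 g; this point is its centre. Either way up will do; a dropped tin may end on its edge and then has to be laid flat again. It may be absent.
- tin4_mid (a point): a closed soap tin of plain aluminium, 56 mm along its x, 76 mm along its y, 32 mm tall (z), about 120 g; this point is its centre. Either way up will do; a dropped tin may end on its edge and then has to be laid flat again. It may be absent.
- tin5_mid (a point): a closed soap tin of plain aluminium, 56 mm along its x, 76 mm along its y, 32 mm tall (z), about 120 g; this point is its centre. Either way up will do; a dropped tin may end on its edge and then has to be laid flat again. It may be absent.
- jar: bystander, to be left alone: a clear jar with a red twist cap, 58 mm wide, 62 mm tall; origin at the centre of its underside
- brush: bystander, to be left alone: a white shaving brush with black bristles, standing, 40 mm wide, 96 mm tall; origin at the centre of its underside
- nail_file: bystander, to be left alone: a steel nail file lying flat, 140 mm long; origin at the centre of its underside
- tumbler: bystander, to be left alone: a white ceramic tooth mug without handle, 68 mm wide, 90 mm tall; origin at the centre of its underside
- lotion: bystander, to be left alone: a white lotion bottle, 52 mm wide, 140 mm tall; origin at the centre of its underside
- mirror: bystander, to be left alone: a small round mirror, 80 mm wide, 8 mm thick, lying on the top tier of the organiser; origin at the centre of its underside

How it is judged:
By the outcome, as a careful person would: the job done as asked, in the order asked, and still so for the second after the job is handed in, with the robot touching nothing.
Of tin1, tin2, tin3, tin4, tin5 only 3 to 5 are there at a start; the rules pass over those that are not, and their reading is None.
At some moment in a run one of flask may be knocked a few centimetres aside while the robot is not near it.
Once in a run the grip may slacken for a moment while it holds something.
It also fails if it takes over 210 s, if anything falls off the work surface, if the arm or the gripper's body presses on something with over 40 N, if the wrist force passes 120 N, or if a joint passes its speed limit or range.

## Working session

There is one attempt and no reset: what is moved stays moved. The work goes in short steps, Python scripts to look and compute and a shell command to move; the robot and the scene stay as the last step left them, time stands still between calls to the robot, and variables do not carry over. Pictures are saved under pics/ and viewed, and the job is handed in when it is done.

```bash
mkdir -p pics; ls
python3 - <<'E'
from rig import env
import cv2,numpy as np
s=env.observe(); print({k:np.round(v,3).tolist() for k,v in s.items()}, env.grasp_offset)
for n in ["scene","side","wrist"]:
    im,d=env.get_image(n); cv2.imwrite(f"pics/a_{n}.png",im[:,:,::-1]); np.save(f"pics/a_{n}_d.npy",d)
    m=env.camera_model(n); print(n,{k:np.round(v,3).tolist() for k,v in m.items()}, (d>0).mean())
E
```

```text
pics
{'time_s': 0.0, 'q': [62.55, 21.842, 74.385, -0.001, 83.858, -12.337], 'qvel': [-0.044, 0.072, -0.024, -0.156, -0.134, -0.026], 'joint_efforts': [-0.003, -44.846, -23.128, -0.0, 0.005, 0.0], 'position': [0.143, 0.531, 0.231], 'tool_rot': [[0.965, -0.001, 0.261], [-0.261, -0.001, 0.965], [-0.0, -1.0, -0.001]], 'ft_force': [-0.268, 0.276, -0.592], 'wrist_torque': [-0.048, -0.009, 0.002], 'grip_width': 0.085} 0.0187
scene {'camera_matrix': [[413.373, 0.0, 280.044], [0.0, 413.373, 210.808], [0.0, 0.0, 1.0]], 'dist_coeffs': [-0.071, 0.0, 0.0, 0.0, 0.0], 'R': [[0.653, 0.757, 0.009], [0.506, -0.428, -0.749], [-0.563, 0.494, -0.663]], 't': [-0.416, -0.175, 1.369]} 0.9946683673469388
side {'camera_matrix': [[394.399, 0.0, 273.105], [0.0, 394.399, 209.074], [0.0, 0.0, 1.0]], 'dist_coeffs': [-0.06, 0.0, 0.0, 0.0, 0.0], 'R': [[-0.999, -0.035, 0.007], [-0.03, 0.687, -0.726], [0.02, -0.726, -0.687]], 't': [0.588, 0.107, 1.155]} 0.9961267006802721
wrist {'camera_matrix': [[310.144, 0.0, 273.26], [0.0, 310.144, 212.801], [0.0, 0.0, 1.0]], 'dist_coeffs': [-0.036, 0.0, 0.0, 0.0, 0.0], 'tool_from_camera': [[0.001, 0.965, 0.261, -0.066], [0.0, -0.261, 0.965, -0.143], [1.0, -0.001, -0.001, -0.0], [0.0, 0.0, 0.0, 1.0]]} 0.995812074829932
```

View pics/a_scene.png

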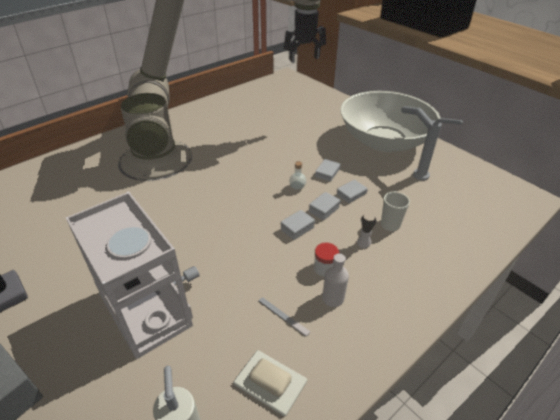

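View pics/a_side.png

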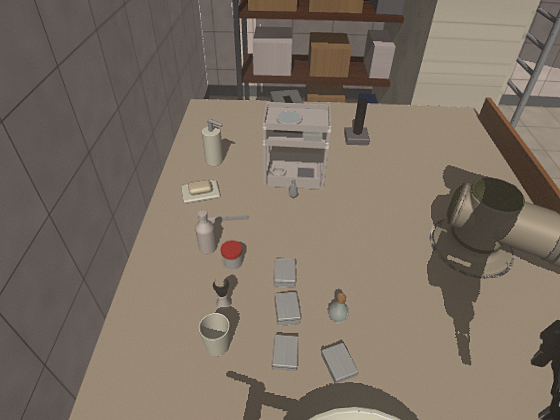

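View pics/a_wrist.png

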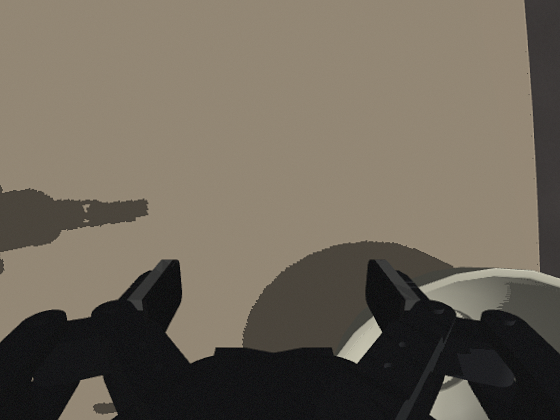

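Four tins are visible: side view at (285,270), (287,307), (285,350) and (339,361). The flask is at (338,308), the knob at (293,188), and the tray is shut. I'll measure these next.

```bash
cat > h.py <<'E'
from rig import env
import cv2,numpy as np
def cloud(n,save=None):
    s=env.observe(); im,d=env.get_image(n); m=env.camera_model(n)
    K=np.array(m["camera_matrix"]);D=np.array(m["dist_coeffs"])
    v,u=np.mgrid[0:420,0:560]
    p=cv2.undistortPoints(np.stack([u.ravel(),v.ravel()],1).astype(np.float64)[:,None],K,D)[:,0]
    z=d.ravel().astype(float)
    C=np.c_[p*z[:,None],z]
    if n=="wrist":
        T=np.array(m["tool_from_camera"]); C=C@T[:3,:3].T+T[:3,3]
        W=C@np.array(s["tool_rot"]).T+np.array(s["position"])
    else:
        W=(C-np.array(m["t"]))@np.array(m["R"])
    W[z==0]=np.nan
    if save: cv2.imwrite(f"pics/{save}.png",im[:,:,::-1])
    return im,W.reshape(420,560,3)
def rect(P):
    r=cv2.minAreaRect((P*1000).astype(np.float32)); (cx,cy),(w,h),a=r
    b=cv2.boxPoints(r); e=[b[1]-b[0],b[2]-b[1]]; L=max(e,key=np.linalg.norm)
    ang=np.degrees(np.arctan2(L[1],L[0]))%180
    return np.round([cx,cy,min(w,h),max(w,h),ang],1)
def comps(W,zlo,zhi,box,minpx=30):
    x,y,z=W[...,0],W[...,1],W[...,2]
    m=((z>zlo)&(z<zhi)&(x>box[0])&(x<box[1])&(y>box[2])&(y<box[3])).astype(np.uint8)
    n,l=cv2.connectedComponents(m,connectivity=4)
    return [W[l==i] for i in range(1,n) if (l==i).sum()>=minpx]
E
cat > meas.py <<'E'
from h import *
import sys
for n in ["scene","side"]:
    im,W=cloud(n)
    # ledge height
    for P in comps(W,0.012,0.15,(0.15,0.9,-0.75,0.8),25):
        zt=np.percentile(P[:,2],95); T=P[P[:,2]>zt-0.005]
        print(n,len(P),"ztop %.1f"%(zt*1e3),"rect top",rect(T[:,:2]),"med",np.round(np.median(T,0)*1e3,1))
E
python3 meas.py
```

```text
scene 3775 ztop 111.3 rect top [426.4 611.7 224.7 410.7 152.3] med [504.3 586.1 110.4]
scene 40 ztop 110.6 rect top [540.2 788.1  14.8  31.7 136.5] med [538.9 788.8 108.4]
scene 314 ztop 27.4 rect top [426.1 377.2  54.7  79.7 114. ] med [428.5 375.1  25.1]
scene 314 ztop 92.0 rect top [422.5 255.   20.3  21.4 137.9] med [423.5 253.9  91.6]
scene 392 ztop 27.4 rect top [547.5 356.5  57.5  79.3  89.3] med [549.6 353.7  25.4]
scene 817 ztop 90.9 rect top [707.9 341.4  67.8  69.2 104.6] med [707.4 345.6  89.8]
scene 480 ztop 35.5 rect top [547.6 243.1  56.4  76.6  97.4] med [548.2 241.2  33. ]
scene 579 ztop 35.4 rect top [554.6 132.9  58.2  77.   91.7] med [556.4 130.4  33.4]
scene 315 ztop 94.5 rect top [711.2 219.5  26.3  35.5  22.8] med [717.3 217.   92.9]
scene 1504 ztop 139.4 rect top [778.3  37.8  22.2  23.8  56.7] med [778.6  36.6 140.5]
scene 2957 ztop 115.8 rect top [ 555.8 -355.2  112.   241.3   30.6] med [ 626.2 -367.4  130.5]
scene 194 ztop 51.1 rect top [ 532.4 -183.5   18.7   30.1   81.9] med [ 534.2 -183.6   49.3]
scene 721 ztop 47.6 rect top [ 289.9 -537.7    6.8   23.6 
[... 1013 characters left out ...]
.4] med [698.6  93.9  61.5]
side 549 ztop 35.3 rect top [552.3 135.3  54.1  73.4  91.8] med [552.5 139.3  32.5]
side 288 ztop 95.4 rect top [706.2 234.2  24.8  36.2  14.4] med [703.5 238.5  93.9]
side 695 ztop 35.0 rect top [545.  244.   55.9  76.8  98.8] med [546.2 245.3  32.6]
side 444 ztop 91.7 rect top [422.  255.6  19.   21.3  84.5] med [422.  256.5  91.4]
side 983 ztop 90.1 rect top [707.2 343.   66.4  67.2  54.2] med [704.7 337.9  89.3]
side 779 ztop 26.5 rect top [549.  359.   53.5  76.4  86.3] med [549.4 362.4  24.2]
side 882 ztop 26.5 rect top [427.9 379.3  58.   76.5 112.6] med [428.1 380.2  24.1]
side 799 ztop 111.6 rect top [423.  523.   22.6 162.5   1.5] med [424.5 522.3 109.6]
```

```bash
python3 -m pendant '[[[0.56,-1,0],-0.67,1],[[0.56,-1,0],-0.67,1],[[0.56,-1,0],-0.67,1],[[0.56,-1,0],-0.67,1],[[0.56,-1,0],-0.67,1],[[0.56,-1,0],-0.67,1],[[0.56,-1,0],-0.67,1],[[0.56,-1,0],-0.67,1],[[0.56,-1,0],-0.67,1],[[0.56,-1,0],-0.67,1],[[0.56,-1,0],-0.67,1]]'
python3 -m pendant '[[[0.56,-1,0],-0.67,1],[[0.56,-1,0],-0.67,1],[[0.56,-1,0],-0.67,1],[[0.56,-1,0],-0.67,1],[[0.56,-1,0],-0.67,1],[[0.56,-1,0],-0.67,1],[[0.56,-1,0],-0.67,1],[[0.56,-1,0],-0.67,1],[[0.56,-1,0],-0.67,1],[[0.56,-1,0],-0.67,1],[[0.56,-1,0],-0.67,1],[[0,0,0],0,1]]'
python3 - <<'E'
from h import *
s=env.observe();print(s["position"],s["tool_rot"])
im,W=cloud("wrist","b_wrist")
for n,W in (("w",W),("side",cloud("side")[1])):
  for P in comps(W,0.03,0.06,(0.45,0.62,-0.228,-0.13),15): print(n,len(P),rect(P[:,:2]),np.percentile(P[:,2],[5,95]))
  for P in comps(W,0.03,0.2,(0.40,0.66,-0.255,-0.232),15): print(n,len(P),rect(P[:,:2]),np.percentile(P[:,2],[5,95]))
E
```

```text
time_s: 1.17
position: [0.3286, 0.1994, 0.2315]
tool_rot: [[0.614, 0.0, 0.789], [-0.789, 0.0, 0.614], [0.0, -1.0, 0.0]]
ft_force: [0.1, 0.9, 0.2]
grip_width: 0.0855
time_s: 2.17
position: [0.515, -0.1338, 0.2305]
tool_rot: [[0.014, 0.0, 1.0], [-1.0, -0.001, 0.014], [0.001, -1.0, 0.0]]
ft_force: [-0.8, 0.9, -1.3]
grip_width: 0.0854
[ 0.51502884 -0.13380635  0.23046775] [[ 1.38414868e-02  4.04997493e-04  9.99904120e-01]
 [-9.99903476e-01 -1.19952648e-03  1.38419637e-02]
 [ 1.20501743e-03 -9.99999199e-01  3.88355171e-04]]
w 918 [ 532.2 -197.8   27.6   60.2   87.4] [0.03693879 0.05036464]
w 2421 [ 528.1 -241.4   19.9  201.3  177.8] [0.03397138 0.17092327]
w 62 [ 578.5 -243.9    2.    14.5  178.9] [0.16545994 0.17058604]
side 99 [ 531.2 -194.6   26.2   62.4   89.9] [0.03323938 0.05014169]
side 254 [ 596.1 -242.9   11.4   69.4  175.5] [0.04949666 0.18897033]
side 433 [ 489.3 -244.1   19.4  126.4  176.5] [0.05759628 0.19474737]
side 88 [ 5.828e+02 -2.356e+02  6.900e+00  6.330e+01  2.000e-01] [0.03098801 0.05021149]
side 25 [ 530.  -234.6    5.    36.3  179.4] [0.03542044 0.05031709]
```

View pics/b_wrist.png

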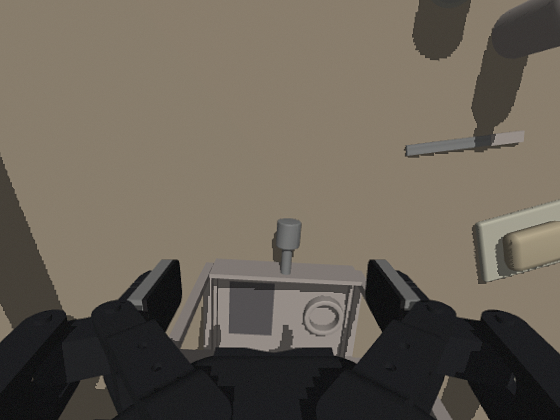

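The wrist view shows the knob at (288,234), pointing up the image (+y), with the grey rectangle at (250,307) and the ring at (322,315) behind the front plate. The knob centre is about (0.533,-0.183) and the organiser's yaw is about -2.3°.

```bash
python3 -m pendant '[[[0.2,-0.5,-0.8],-0.2,1],[[0.2,-0.5,-1],-0.2,1],[[0.2,-0.45,-1],-0.22,1],[[0,0,-1],0,1],[[0,0,-1],0,1],[[0,0,-1],0,1],[[0,0,-0.8],0,1],[[0,0,-0.4],0,1],[[0,0,0],0,0],[[0,0,0],0,0],[[0,0,0],0,0],[[0,0,0],0,0]]' 60
python3 -m pendant '[[[0,0,0],0,0],[[0,0,0],0,0],[[0,0,0],0,0],[[0,0,0],0,0]]' 60
```

```text
time_s: 3.27
position: [0.5316, -0.1725, 0.0227]
tool_rot: [[-0.033, 0.002, 0.999], [-0.999, -0.001, -0.033], [0.001, -1.0, 0.002]]
ft_force: [-0.8, -0.4, 0.7]
grip_width: 0.0385
time_s: 3.6
position: [0.533, -0.1727, 0.0231]
tool_rot: [[-0.033, 0.006, 0.999], [-0.999, -0.002, -0.033], [0.001, -1.0, 0.006]]
ft_force: [5.4, 3.5, 5.3]
grip_width: 0.0259
```

```bash
python3 -m pendant '[[[0.005,0.15,0],0,0],[[0.01,0.25,0],0,0],[[0.016,0.4,0],0,0],[[0.016,0.4,0],0,0],[[0.016,0.4,0],0,0],[[0.016,0.4,0],0,0],[[0.016,0.4,0],0,0],[[0.016,0.4,0],0,0],[[0.016,0.4,0],0,0],[[0.016,0.4,0],0,0],[[0.016,0.4,0],0,0],[[0.016,0.4,0],0,0]]'
python3 -m pendant '[[[0.016,0.4,0],0,0],[[0.01,0.25,0],0,0],[[0.005,0.1,0],0,0],[[0,0,0],0,0],[[0,0,0],0,0]]'
```

```text
time_s: 4.6
position: [0.5389, -0.0407, 0.0231]
tool_rot: [[-0.033, 0.007, 0.999], [-0.999, -0.002, -0.033], [0.002, -1.0, 0.007]]
ft_force: [8.2, -0.8, 3.6]
grip_width: 0.0259
time_s: 5.02
position: [0.5397, -0.0226, 0.0231]
tool_rot: [[-0.033, 0.007, 0.999], [-0.999, -0.009, -0.033], [0.008, -1.0, 0.007]]
ft_force: [1.8, -26.3, 2.4]
grip_width: 0.0257
```

```bash
python3 -m pendant '[[[0,-0.06,0],0,1],[[0,0,0],0,1],[[0,0,0],0,1],[[0,0,0],0,1],[[0,0,0],0,1],[[0,0,0],0,1],[[0,0,0.5],0,1],[[0,0,1],0,1],[[0,0,1],0,1],[[0,0.3,1],0,1],[[0,0.5,1],0,1],[[0,0.5,1],0,1]]'
python3 -m pendant '[[[0,0.5,1],0,1],[[0,0,0],0,1],[[0,0,0],0,1]]'
python3 - <<'E'
from h import *
im,W=cloud("wrist","c_wrist"); cloud("scene","c_scene"); cloud("side","c_side")
E
```

```text
time_s: 6.02
position: [0.5368, 0.0197, 0.1879]
tool_rot: [[-0.034, -0.0, 0.999], [-0.999, 0.0, -0.034], [-0.0, -1.0, -0.0]]
ft_force: [1.0, 0.6, -0.2]
grip_width: 0.0852
time_s: 6.27
position: [0.5374, 0.0349, 0.2176]
tool_rot: [[-0.032, 0.003, 0.999], [-0.999, -0.0, -0.032], [0.0, -1.0, 0.003]]
ft_force: [-0.4, -0.8, -0.3]
grip_width: 0.0849
```

View pics/c_wrist.png

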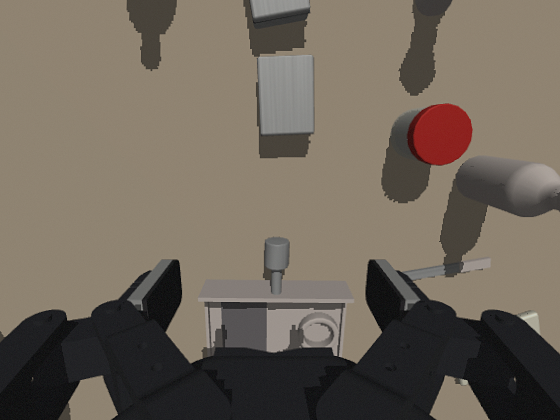

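View pics/c_scene.png

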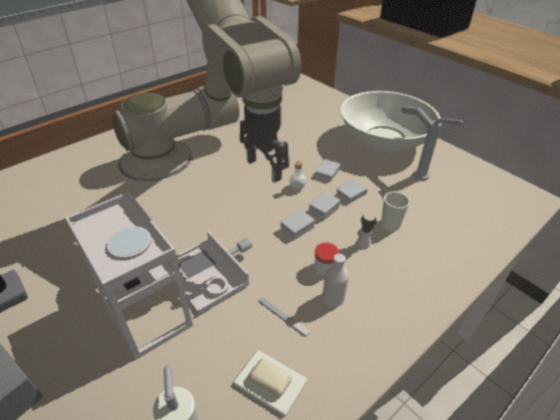

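View pics/c_side.png

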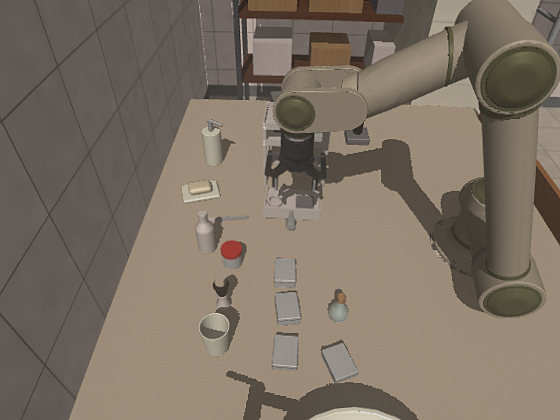

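The tray is fully out; in the wrist view the rectangle is at (245,325) and the ring at (318,330), partly hidden by the hand. I'll look from nearer the tray for an exact seat pose.

```bash
python3 -m pendant '[[[0,-1,0.4],0,1],[[0,-1,0],0,1],[[0,-1,0],0,1],[[0,-1,0],0,1],[[0,-1,0],0,1],[[0,0,0],0,1],[[0,0,0],0,1],[[0,0,0],0,1]]'
cat > seat.py <<'E'
from h import *
im,W=cloud("wrist","d_wrist")
hsv=cv2.cvtColor(im,cv2.COLOR_RGB2HSV)
x,y,z=W[...,0],W[...,1],W[...,2]
print(env.observe()["position"])
reg=(z>0.008)&(z<0.017)&(y>-0.24)&(y<-0.05)
m=(reg&(im.max(2)<130)).astype(np.uint8)
n,l,st,_=cv2.connectedComponentsWithStats(m)
for i in np.argsort(-st[1:,4])[:4]+1:
    P=W[l==i]; print("grey",len(P),rect(P[:,:2]),P[:,2].mean(), im[l==i].mean(0))
P=W[(z>0.0225)&(z<0.030)&(x>0.45)&(x<0.7)&(y>-0.22)&(y<-0.09)]; 
for P in comps(W,0.0225,0.030,(0.53,0.66,-0.2,-0.1)): 
    c,r=cv2.minEnclosingCircle((P[:,:2]*1000).astype(np.float32)); print("ring",len(P),c,r)
for P in comps(W,0.042,0.056,(0.4,0.7,-0.11,-0.04)): print("plate",len(P),rect(P[:,:2]),P[:,2].max())
E
python3 seat.py
```

```text
time_s: 7.08
position: [0.5368, -0.1156, 0.2274]
tool_rot: [[-0.034, -0.002, 0.999], [-0.999, 0.001, -0.034], [-0.001, -1.0, -0.002]]
ft_force: [0.0, 0.5, -0.1]
grip_width: 0.0855
[ 0.53694783 -0.11512348  0.22766792]
grey 6268 [ 533.9 -153.8  124.2  169.7  177.1] 0.012571810129846676 [79.47255903 76.41719847 75.46474154]
grey 261 [ 807.3 -216.5   16.2   53.7  107.2] 0.01224468164759603 [81.36398467 79.9348659  72.78544061]
grey 219 [ 593.7 -148.5   24.4   35.1  142.2] 0.012424014823747711 [80.0913242  76.456621   73.53424658]
grey 192 [ 578.5 -173.1   23.5   53.8  144.2] 0.012297821847212913 [79.05729167 75.20833333 72.77083333]
ring 724 (589.0088500976562, -151.50877380371094) 25.900978088378906
plate 249 [539.  -46.4  12.6  25.6 178.8] 0.052173665325825264
plate 997 [536.5 -80.5  13.4 174.8 177.4] 0.0527645881104396
```

View pics/d_wrist.png

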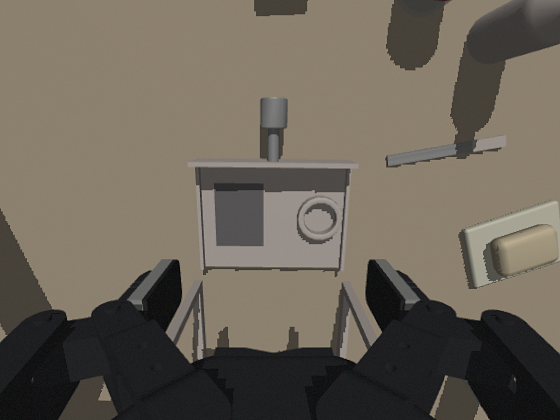

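In this view the rectangle spans columns 216–264 and rows 183–246. The ring is at (319,218).

Run:
```python
from h import *
im,W=cloud("wrist")
g=cv2.cvtColor(im,cv2.COLOR_RGB2GRAY)
print(g[215,205:275].tolist()); print(g[175:255,240].tolist())
print(g[185:190,205:275:4].tolist())
m=((g>58)&(g<95)).astype(np.uint8); m[:,:208]=0;m[:,272:]=0;m[:178]=0;m[252:]=0
# column and row edges per line
xs=[];
for r in range(195,240,4):
    c=[i for i in range(208,272) if 60<g[r,i]<95]; xs.append((r,c[0],c[-1]))
print(xs)
c=[(k,[i for i in range(178,252) if g[i,k]<88]) for k in range(220,262,6)]
print([(k,a[0],a[-1]) for k,a in c])
print(W[215,216],W[215,263],W[246,240],W[184,240])
```

```text
[147, 146, 146, 147, 146, 145, 147, 146, 146, 143, 90, 84, 84, 83, 83, 84, 83, 83, 83, 84, 83, 85, 81, 82, 85, 83, 83, 84, 83, 84, 83, 84, 84, 85, 84, 84, 83, 82, 84, 82, 84, 83, 83, 82, 85, 84, 83, 85, 84, 84, 83, 84, 84, 84, 84, 84, 83, 89, 119, 149, 147, 146, 145, 147, 147, 146, 147, 147, 146, 147]
[74, 76, 75, 74, 76, 75, 77, 77, 60, 47, 41, 43, 43, 44, 42, 41, 76, 87, 84, 85, 83, 84, 83, 83, 84, 84, 83, 84, 84, 85, 83, 82, 81, 83, 84, 82, 83, 84, 84, 84, 84, 83, 84, 86, 84, 83, 85, 83, 84, 82, 84, 84, 84, 84, 83, 83, 83, 84, 84, 84, 82, 84, 83, 82, 83, 85, 83, 83, 83, 82, 79, 135, 147, 146, 145, 146, 145, 145, 146, 147]
[[75, 74, 74, 44, 43, 42, 44, 42, 44, 44, 44, 45, 47, 44, 41, 74, 75, 75], [75, 73, 73, 44, 43, 43, 44, 42, 44, 45, 46, 44, 45, 43, 47, 74, 75, 77], [74, 74, 74, 47, 44, 45, 44, 46, 45, 45, 42, 47, 44, 46, 44, 75, 75, 77], [74, 75, 71, 44, 46, 43, 43, 46, 43, 45, 43, 44, 43, 42, 45, 75, 74, 73], [70, 70, 72, 44, 46, 44, 45, 44, 42, 44, 44, 40, 41, 41, 40, 73, 75, 75]]
[(195, 215, 262), (199, 215, 262), (203, 215, 262), (207, 215, 262), (211, 215, 262), (215, 215, 262), (219, 215, 262), (223, 216, 262), (227, 216, 262), (231, 216, 262), (235, 216, 262), (239, 216, 262)]
[(220, 178, 244), (226, 178, 245), (232, 178, 245), (238, 178, 245), (244, 178, 245), (250, 178, 245), (256, 178, 245)]
[ 0.46664607 -0.14652304  0.01253167] [ 0.52305344 -0.14831057  0.01292297] [ 0.49311887 -0.18670765  0.01352347] [ 0.49801428 -0.10965884  0.01446032]
```

The seat is at (0.4943,-0.1476) at 87.7°, and the rectangle edges agree with the ring offset. Next, the tins.

```bash
python3 -m pendant '[[[0,1,0],0.09,1],[[0,1,0],0.09,1],[[0.1,1,0],0.09,1],[[0.1,1,0],0.09,1],[[0.1,1,0],0,1],[[0.1,1,0],0,1],[[0,1,0],0,1],[[0,1,0],0,1],[[0,1,0],0,1],[[0,0.8,0],0,1],[[0,0,0],0,1],[[0,0,0],0,1]]'
cat > tins.py <<'E'
from h import *
import sys
im,W=cloud("wrist",sys.argv[1])
s=env.observe();print(np.round(s["position"]*1000,1),"phi",np.degrees(np.arctan2(s["tool_rot"][1][2],s["tool_rot"][0][2])))
for P in comps(W,0.017,0.045,(0.36,0.64,0.05,0.5),300):
    zt=np.percentile(P[:,2],90); T=P[P[:,2]>zt-0.006]
    if len(T)>600: print(len(T),"z %.1f"%(np.median(T[:,2])*1e3),rect(T[:,:2]))
E
python3 tins.py e_wrist
```

```text
time_s: 8.18
position: [0.5485, 0.1798, 0.2281]
tool_rot: [[0.001, -0.0, 1.0], [-1.0, -0.0, 0.001], [0.0, -1.0, -0.0]]
ft_force: [0.6, -0.4, 0.3]
grip_width: 0.0853
[548.7 178.7 228.2] phi -0.013950991498782745
1868 z 24.2 [434.1 362.2  40.8  56.7  20.9]
3068 z 24.2 [547.9 345.9  52.9  56.  177.6]
3805 z 32.2 [546.1 244.   56.1  75.8  97.8]
2995 z 32.2 [553.8 133.7  55.9  75.4  91.2]
```

View pics/e_wrist.png

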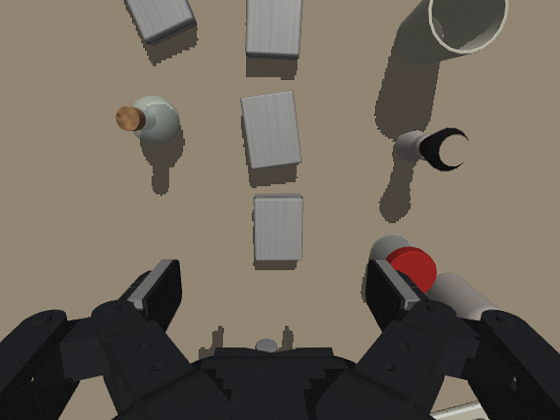

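```bash
python3 -m pendant '[[[0.085,-0.75,0],0.12,1],[[0.085,-0.75,-0.6],0.12,1],[[0,0,-1],0,1],[[0,0,-1],0,1],[[0,0,-1],0,1],[[0,0,-1],0,1],[[0,0,-1],0,1],[[0,0,-1],0,1],[[0,0,-0.5],0,1],[[0,0,-0.3],0,1],[[0,0,0],0,1],[[0,0,0],0,0]]' 40
python3 -m pendant '[[[0,0,0],0,0],[[0,0,0],0,0],[[0,0,0],0,0],[[0,0,0],0,0],[[0,0,0],0,0]]' 40
```

```text
time_s: 9.23
position: [0.5547, 0.1327, 0.0069]
tool_rot: [[0.018, 0.001, 1.0], [-1.0, -0.0, 0.018], [0.0, -1.0, 0.001]]
ft_force: [0.4, -0.3, 0.5]
grip_width: 0.0756
time_s: 9.65
position: [0.5551, 0.1331, 0.0079]
tool_rot: [[0.019, 0.003, 1.0], [-1.0, -0.0, 0.019], [0.0, -1.0, 0.003]]
ft_force: [-0.3, -1.2, 7.4]
grip_width: 0.0554
```

```bash
python3 -m pendant '[[[0,0,0.5],0,0],[[0,0,1],0,0],[[-0.2,-0.9,1],-0.068,0],[[-0.2,-0.94,0.2],-0.068,0],[[-0.2,-0.94,0],-0.068,0],[[-0.2,-0.94,0],-0.068,0],[[-0.2,-0.94,0],-0.068,0],[[-0.2,-0.94,0],-0.068,0],[[-0.2,-0.94,0],-0.068,0],[[-0.2,-0.94,0],-0.068,0],[[-0.2,-0.9,0],-0.068,0],[[-0.2,-0.8,0],-0.068,0]]'
python3 -m pendant '[[[0,0,0],0,0],[[0,0,0],0,0],[[0,0,0],0,0]]'
```

```text
time_s: 10.65
position: [0.4939, -0.1439, 0.088]
tool_rot: [[-0.041, 0.001, 0.999], [-0.999, -0.001, -0.041], [0.001, -1.0, 0.001]]
ft_force: [-0.6, -0.3, -1.6]
grip_width: 0.055
time_s: 10.9
position: [0.4943, -0.1418, 0.0876]
tool_rot: [[-0.04, 0.0, 0.999], [-0.999, 0.0, -0.04], [-0.0, -1.0, 0.0]]
ft_force: [0.8, 0.4, -1.2]
grip_width: 0.0549
```

```bash
python3 -m pendant '[[[0,-0.21,0],0,0],[[0,0,-0.8],0,0],[[0,0,-0.8],0,0],[[0,0,-0.4],0,0],[[0,0,-0.15],0,0],[[0,0,0],0,0],[[0,0,0],0,0]]'
python3 -m pendant '[[[0,0,-0.06],0,0],[[0,0,0],0,0]]'
```

```text
time_s: 11.48
position: [0.4948, -0.1484, 0.0234]
tool_rot: [[-0.04, 0.001, 0.999], [-0.999, -0.0, -0.04], [0.0, -1.0, 0.001]]
ft_force: [-0.4, 0.1, -0.7]
grip_width: 0.0552
time_s: 11.65
position: [0.4947, -0.1486, 0.0217]
tool_rot: [[-0.04, 0.001, 0.999], [-0.999, -0.001, -0.04], [0.001, -1.0, 0.001]]
ft_force: [0.4, -0.0, -0.8]
grip_width: 0.0553
```

Just above the floor now. I'll lower the last bit, release and rise.

```bash
python3 -m pendant '[[[0,0,-0.05],0,0],[[0,0,-0.03],0,0],[[0,0,0],0,0]]'
python3 -m pendant '[[[0,0,0],0,0.75],[[0,0,0],0,0.8],[[0,0,0],0,0.9],[[0,0,0],0,1],[[0,0,0],0,1],[[0,0,0.3],0,1],[[0,0,1],0,1],[[0,0,1],0,1],[[0,0,1],0,1],[[0,0,0.6],0,1],[[0,0,0],0,1],[[0,0,0],0,1]]'
python3 - <<'E'
from h import *
im,W=cloud("wrist","f_wrist")
for P in comps(W,0.038,0.05,(0.4,0.65,-0.21,-0.09),200): print(len(P),rect(P[:,:2]),P[:,2].mean())
E
```

```text
time_s: 11.9
position: [0.4946, -0.1487, 0.0198]
tool_rot: [[-0.04, 0.002, 0.999], [-0.999, -0.001, -0.04], [0.001, -1.0, 0.002]]
ft_force: [-3.1, 1.0, 10.7]
grip_width: 0.0551
time_s: 12.9
position: [0.4944, -0.1486, 0.1367]
tool_rot: [[-0.04, 0.002, 0.999], [-0.999, -0.001, -0.04], [0.001, -1.0, 0.002]]
ft_force: [-0.8, 0.3, 0.8]
grip_width: 0.0853
6469 [ 494.7 -148.3   56.1   75.5   87.3] 0.044090183960181425
```

View pics/f_wrist.png

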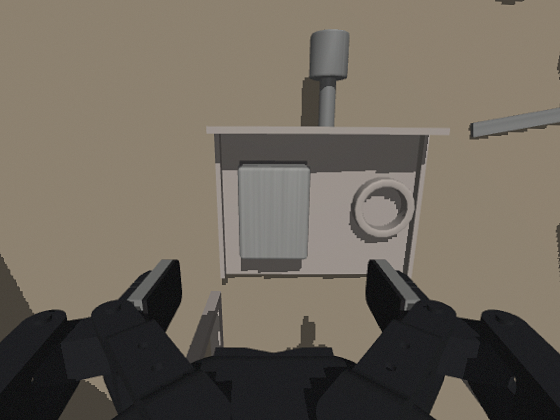

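```bash
python3 -m pendant '[[[0.12,0.93,0.3],0.15,1],[[0.12,0.93,0],0.15,1],[[0.12,0.93,0],0.15,1],[[0.12,0.93,0],0.15,1],[[0.12,0.93,0],0.15,1],[[0.12,0.93,0],0.15,1],[[0.12,0.93,0],0.15,1],[[0.12,0.93,0],0.15,1],[[0.12,0.93,0],0.15,1],[[0.12,0.93,0],0.15,1],[[0.12,0.93,0],0.15,1],[[0.12,0.93,0],0.15,1]]'
python3 -m pendant '[[[0.12,0.93,0],0.15,1],[[0.12,0.5,0],0.1,1],[[0,0,0],0,1],[[0,0,0],0,1]]'
python3 tins.py g_wrist
```

```text
time_s: 13.95
position: [0.5369, 0.1876, 0.1431]
tool_rot: [[0.117, -0.003, 0.993], [-0.993, -0.0, 0.117], [0.0, -1.0, -0.003]]
ft_force: [1.0, -0.6, -0.4]
grip_width: 0.0854
time_s: 14.28
position: [0.544, 0.2293, 0.1432]
tool_rot: [[0.139, -0.003, 0.99], [-0.99, -0.001, 0.139], [0.0, -1.0, -0.003]]
ft_force: [0.6, 0.2, 0.3]
grip_width: 0.0856
[544.2 228.6 143.5] phi 7.931190920717383
3674 z 24.2 [434.1 362.9  42.5  56.6  20.6]
7160 z 24.2 [548.8 358.   56.1  76.5  87.2]
868 z 41.7 [423.4 256.6  41.8  45.9 110.9]
5895 z 32.2 [546.  244.6  56.1  75.3  97.7]
```

View pics/g_wrist.png

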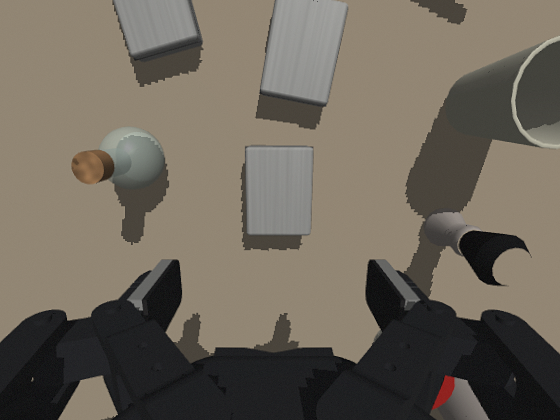

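Tin C is at (278,190) px, flat and undisturbed.

```bash
python3 -m pendant '[[[0.06,0.53,0],0,1],[[0,0,-1],0,1],[[0,0,-1],0,1],[[0,0,-1],0,1],[[0,0,-0.9],0,1],[[0,0,-0.45],0,1],[[0,0,-0.15],0,1],[[0,0,0],0,1],[[0,0,0],0,0],[[0,0,0],0,0],[[0,0,0],0,0],[[0,0,0],0,0]]' 40
python3 -m pendant '[[[0,0,0],0,0],[[0,0,0],0,0]]' 40
```

```text
time_s: 15.33
position: [0.5471, 0.245, 0.0112]
tool_rot: [[0.138, 0.002, 0.99], [-0.99, 0.0, 0.138], [-0.0, -1.0, 0.002]]
ft_force: [-1.0, -1.6, 5.9]
grip_width: 0.055
time_s: 15.5
position: [0.5471, 0.245, 0.0111]
tool_rot: [[0.138, 0.002, 0.99], [-0.99, 0.0, 0.138], [0.0, -1.0, 0.002]]
ft_force: [-1.0, -1.2, 6.1]
grip_width: 0.055
```

```bash
python3 -m pendant '[[[0,0,0.5],0,0],[[0,0,1],0,0],[[-0.125,-0.9,1],-0.15,0],[[-0.125,-0.94,0.6],-0.15,0],[[-0.125,-0.94,0],-0.15,0],[[-0.125,-0.94,0],-0.15,0],[[-0.125,-0.94,0],-0.15,0],[[-0.125,-0.94,0],-0.15,0],[[-0.125,-0.94,0],-0.15,0],[[-0.125,-0.94,0],-0.15,0],[[-0.125,-0.94,0],-0.15,0],[[-0.125,-0.94,0],-0.15,0]]'
python3 -m pendant '[[[-0.125,-0.94,0],-0.15,0],[[-0.125,-0.94,0],-0.15,0],[[-0.125,-0.94,0],-0.15,0],[[-0.125,-0.8,0],-0.1,0],[[0,0,0],0,0],[[0,0,0],0,0],[[0,0,0],0,0]]'
```

```text
time_s: 16.5
position: [0.5087, -0.0371, 0.1032]
tool_rot: [[0.007, 0.001, 1.0], [-1.0, -0.0, 0.007], [0.0, -1.0, 0.001]]
ft_force: [1.5, 0.5, -1.1]
grip_width: 0.0547
time_s: 17.08
position: [0.4939, -0.1439, 0.1029]
tool_rot: [[-0.04, 0.0, 0.999], [-0.999, 0.0, -0.04], [-0.0, -1.0, 0.0]]
ft_force: [-0.0, 0.5, -1.7]
grip_width: 0.055
```

```bash
python3 -m pendant '[[[0.02,-0.12,0],0,0],[[0,0,-0.8],0,0],[[0,0,-0.5],0,0],[[0,0,-0.15],0,0],[[0,0,0],0,0],[[0,0,0],0,0]]'
python3 -m pendant '[[[0,0,-0.05],0,0],[[0,0,-0.05],0,0],[[0,0,0],0,0]]'
```

```text
time_s: 17.58
position: [0.495, -0.1477, 0.0597]
tool_rot: [[-0.04, 0.001, 0.999], [-0.999, -0.0, -0.04], [0.0, -1.0, 0.001]]
ft_force: [-0.1, -0.3, -1.9]
grip_width: 0.0545
time_s: 17.83
position: [0.4947, -0.1479, 0.0565]
tool_rot: [[-0.04, 0.001, 0.999], [-0.999, -0.0, -0.04], [0.0, -1.0, 0.001]]
ft_force: [0.1, 0.0, -1.0]
grip_width: 0.0548
```

```bash
python3 -m pendant '[[[0,0,-0.04],0,0],[[0,0,-0.03],0,0],[[0,0,0],0,0]]'
python3 -m pendant '[[[0,0,0],0,0.75],[[0,0,0],0,0.8],[[0,0,0],0,0.9],[[0,0,0],0,1],[[0,0,0],0,1],[[0,0,0.3],0,1],[[0,0,1],0,1],[[0,0,1],0,1],[[0,0,1],0,1],[[0,0,0.6],0,1],[[0,0,0],0,1],[[0,0,0],0,1]]'
cat > st.py <<'E'
from h import *
import sys
zt=float(sys.argv[1])/1000
im,W=cloud("wrist",sys.argv[2])
for P in comps(W,zt-0.006,zt+0.006,(0.4,0.56,-0.21,-0.09),200): print(len(P),rect(P[:,:2]),P[:,2].mean())
E
python3 st.py 76 h_wrist
```

```text
time_s: 18.08
position: [0.4948, -0.148, 0.0552]
tool_rot: [[-0.04, 0.001, 0.999], [-0.999, -0.001, -0.04], [0.001, -1.0, 0.001]]
ft_force: [-3.3, 0.8, 9.7]
grip_width: 0.055
time_s: 19.08
position: [0.4947, -0.148, 0.172]
tool_rot: [[-0.04, 0.002, 0.999], [-0.999, -0.001, -0.04], [0.001, -1.0, 0.002]]
ft_force: [-0.3, -0.3, -0.4]
grip_width: 0.0853
6271 [ 494.8 -148.2   56.2   75.    87.7] 0.07610607095479344
```

View pics/h_wrist.png

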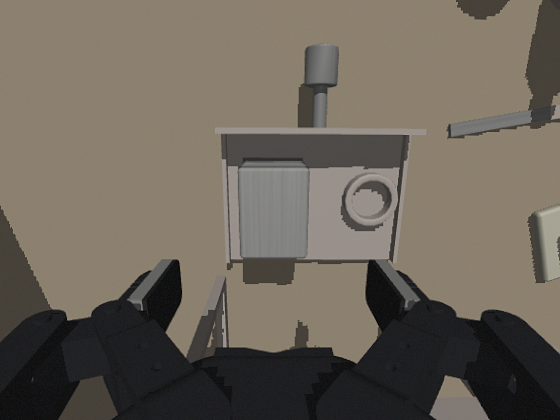

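```bash
python3 -m pendant '[[[0.1,0.96,0],0,1],[[0.1,0.96,0],0,1],[[0.1,0.96,0],0,1],[[0.1,0.96,0],0,1],[[0.1,0.96,0],0,1],[[0.1,0.96,0],0,1],[[0.1,0.96,0],0,1],[[0.1,0.96,0],0,1],[[0.1,0.96,0],0,1],[[0.1,0.96,0],0,1],[[0.1,0.96,0],0,1],[[0.1,0.96,0],0,1]]'
python3 -m pendant '[[[0.1,0.96,0],0,1],[[0.1,0.96,0],0,1],[[0.1,0.96,0],0,1],[[0.1,0.96,0],0,1],[[0.1,0.6,0],0,1],[[0.1,0.3,0],0,1],[[0,0,0],0,1],[[0,0,0],0,1]]'
python3 tins.py i_wrist
```

```text
time_s: 20.13
position: [0.5299, 0.199, 0.1695]
tool_rot: [[-0.04, -0.003, 0.999], [-0.999, -0.001, -0.04], [0.001, -1.0, -0.003]]
ft_force: [0.9, -0.2, 0.7]
grip_width: 0.0854
time_s: 20.8
position: [0.5484, 0.3392, 0.17]
tool_rot: [[-0.04, -0.002, 0.999], [-0.999, -0.001, -0.04], [0.001, -1.0, -0.002]]
ft_force: [0.1, 0.1, 0.8]
grip_width: 0.0853
[548.5 338.8 170.3] phi -2.355877460633025
4820 z 24.3 [427.5 379.6  56.6  76.6 111.9]
4696 z 24.1 [548.7 358.1  56.2  75.9  87.5]
```

View pics/i_wrist.png

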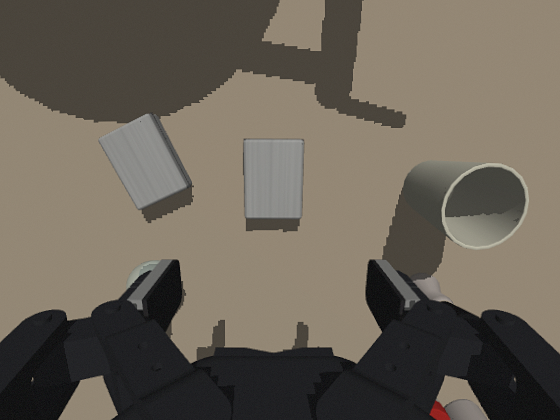

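```bash
python3 -m pendant '[[[0.01,0.65,-0.5],0,1],[[0,0,-1],0,1],[[0,0,-1],0,1],[[0,0,-1],0,1],[[0,0,-1],0,1],[[0,0,-0.6],0,1],[[0,0,-0.4],0,1],[[0,0,0],0,1],[[0,0,0],0,0],[[0,0,0],0,0],[[0,0,0],0,0],[[0,0,0],0,0]]' 40
python3 -m pendant '[[[0,0,0],0,0],[[0,0,0],0,0]]' 40
```

```text
time_s: 21.85
position: [0.5498, 0.3596, 0.0081]
tool_rot: [[-0.04, 0.003, 0.999], [-0.999, 0.001, -0.04], [-0.001, -1.0, 0.003]]
ft_force: [-0.4, -0.3, 6.8]
grip_width: 0.055
time_s: 22.02
position: [0.5498, 0.3596, 0.0081]
tool_rot: [[-0.04, 0.003, 0.999], [-0.999, 0.001, -0.04], [-0.001, -1.0, 0.003]]
ft_force: [0.2, -1.2, 6.8]
grip_width: 0.0546
```

```bash
python3 -m pendant '[[[0,0,0.5],0,0],[[0,0,1],0,0],[[-0.05,-0.5,1],0,0],[[-0.1,-0.9,0.9],0,0],[[-0.105,-0.96,0.7],0,0],[[-0.105,-0.96,0],0,0],[[-0.105,-0.96,0],0,0],[[-0.105,-0.96,0],0,0],[[-0.105,-0.96,0],0,0],[[-0.105,-0.96,0],0,0],[[-0.105,-0.96,0],0,0],[[-0.105,-0.96,0],0,0]]'
python3 -m pendant '[[[-0.105,-0.96,0],0,0],[[-0.105,-0.96,0],0,0],[[-0.105,-0.96,0],0,0],[[-0.105,-0.96,0],0,0],[[-0.105,-0.96,0],0,0],[[-0.105,-0.96,0],0,0],[[-0.1,-0.9,0],0,0],[[-0.05,-0.6,0],0,0],[[0,-0.3,0],0,0],[[0,0,0],0,0],[[0,0,0],0,0],[[0,0,0],0,0]]'
```

```text
time_s: 23.02
position: [0.5189, 0.0857, 0.1298]
tool_rot: [[-0.04, 0.001, 0.999], [-0.999, -0.0, -0.04], [0.0, -1.0, 0.001]]
ft_force: [0.9, -0.6, 0.1]
grip_width: 0.0549
time_s: 24.02
position: [0.4958, -0.1387, 0.1292]
tool_rot: [[-0.039, 0.0, 0.999], [-0.999, 0.0, -0.039], [-0.0, -1.0, 0.0]]
ft_force: [0.3, 0.1, -1.1]
grip_width: 0.0547
```

```bash
python3 -m pendant '[[[-0.05,-0.26,0],0,0],[[0,0,-0.8],0,0],[[0,0,-0.4],0,0],[[0,0,-0.1],0,0],[[0,0,0],0,0],[[0,0,0],0,0]]'
python3 -m pendant '[[[0,0,-0.05],0,0],[[0,0,0],0,0]]'
```

```text
time_s: 24.52
position: [0.4946, -0.1476, 0.0906]
tool_rot: [[-0.04, 0.001, 0.999], [-0.999, -0.0, -0.04], [0.0, -1.0, 0.001]]
ft_force: [0.7, -0.3, -1.4]
grip_width: 0.0549
time_s: 24.68
position: [0.4946, -0.1477, 0.0891]
tool_rot: [[-0.04, 0.001, 0.999], [-0.999, -0.001, -0.04], [0.001, -1.0, 0.001]]
ft_force: [-0.6, 0.6, -1.4]
grip_width: 0.0547
```

```bash
python3 -m pendant '[[[0,0.035,-0.05],0,0],[[0,0,-0.05],0,0],[[0,0,-0.03],0,0],[[0,0,0],0,0]]'
python3 -m pendant '[[[0,0,-0.04],0,0],[[0,0,0],0,0]]'
```

```text
time_s: 25.02
position: [0.4942, -0.1465, 0.0845]
tool_rot: [[-0.04, -0.0, 0.999], [-0.999, 0.0, -0.04], [-0.0, -1.0, -0.0]]
ft_force: [-0.1, 1.1, -1.1]
grip_width: 0.0551
time_s: 25.18
position: [0.4944, -0.1466, 0.084]
tool_rot: [[-0.04, 0.001, 0.999], [-0.999, -0.0, -0.04], [0.0, -1.0, 0.001]]
ft_force: [-2.3, 0.0, 6.4]
grip_width: 0.0546
```

```bash
python3 -m pendant '[[[0,0,0],0,0.75],[[0,0,0],0,0.8],[[0,0,0],0,0.9],[[0,0,0],0,1],[[0,0,0],0,1],[[0,0,0.3],0,1],[[0,0,1],0,1],[[0,0,1],0,1],[[0,0,1],0,1],[[0,0,0.6],0,1],[[0,0,0],0,1],[[0,0,0],0,1]]'
python3 st.py 100 j_wrist
```

```text
time_s: 26.18
position: [0.4944, -0.1466, 0.2014]
tool_rot: [[-0.04, 0.002, 0.999], [-0.999, -0.001, -0.04], [0.001, -1.0, 0.002]]
ft_force: [-0.8, -0.1, 0.4]
grip_width: 0.0856
6035 [ 494.4 -147.3   56.1   75.4   87.6] 0.10006022438093269
```

View pics/j_wrist.png

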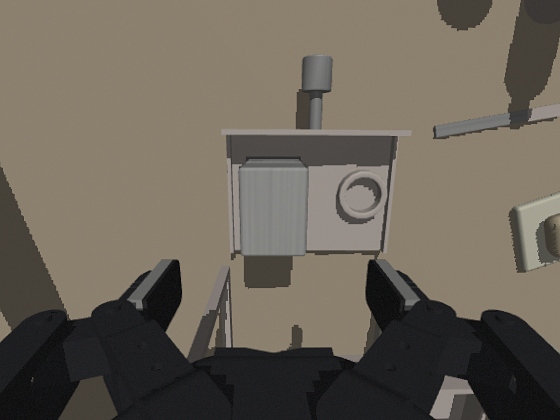

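```bash
python3 -m pendant '[[[-0.13,0.96,0],0.28,1],[[-0.13,0.98,0],0.28,1],[[-0.13,0.98,0],0.28,1],[[-0.13,0.98,0],0.28,1],[[-0.13,0.98,0],0.28,1],[[-0.13,0.98,0],0.28,1],[[-0.13,0.98,0],0.28,1],[[-0.13,0.98,0],0.28,1],[[-0.13,0.98,0],0.28,1],[[-0.13,0.98,0],0.28,1],[[-0.13,0.98,0],0.28,1],[[-0.13,0.98,0],0.28,1]]'
python3 -m pendant '[[[-0.13,0.98,0],0.28,1],[[-0.13,0.98,0],0.28,1],[[-0.13,0.98,0],0.28,1],[[-0.13,0.98,-0.5],0.28,1],[[-0.13,0.98,-0.5],0.28,1],[[-0.1,0.5,0],0.1,1],[[0,0,0],0,1],[[0,0,0],0,1]]'
python3 tins.py k_wrist
```

```text
time_s: 27.23
position: [0.4465, 0.2069, 0.1992]
tool_rot: [[0.251, -0.003, 0.968], [-0.968, -0.001, 0.251], [-0.0, -1.0, -0.003]]
ft_force: [0.7, -0.6, -0.2]
grip_width: 0.0854
time_s: 27.9
position: [0.4244, 0.3676, 0.1692]
tool_rot: [[0.375, -0.002, 0.927], [-0.927, -0.001, 0.375], [0.001, -1.0, -0.002]]
ft_force: [0.8, -0.5, -0.1]
grip_width: 0.0852
[424.8 367.  169.7] phi 21.980683275992597
4613 z 24.1 [427.  379.8  56.   75.4 111.7]
```

View pics/k_wrist.png

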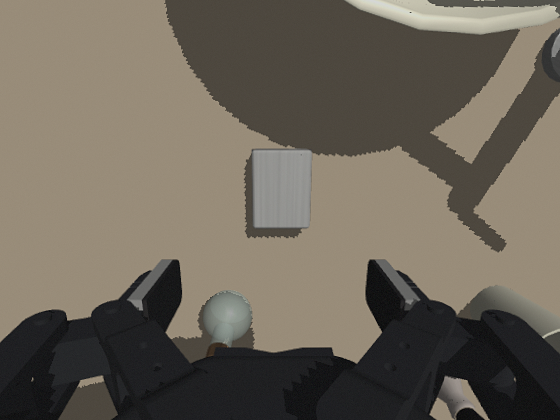

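```bash
python3 -m pendant '[[[0.07,0.42,-0.5],0,1],[[0,0,-1],0,1],[[0,0,-1],0,1],[[0,0,-1],0,1],[[0,0,-1],0,1],[[0,0,-0.6],0,1],[[0,0,-0.4],0,1],[[0,0,0],0,1],[[0,0,0],0,0],[[0,0,0],0,0],[[0,0,0],0,0],[[0,0,0],0,0]]' 40
python3 -m pendant '[[[0,0,0],0,0],[[0,0,0],0,0]]' 40
```

```text
time_s: 28.95
position: [0.4279, 0.3802, 0.0069]
tool_rot: [[0.374, 0.002, 0.927], [-0.927, 0.001, 0.374], [-0.0, -1.0, 0.003]]
ft_force: [0.5, -2.5, 7.4]
grip_width: 0.0548
time_s: 29.12
position: [0.4279, 0.3802, 0.0069]
tool_rot: [[0.374, 0.002, 0.927], [-0.927, 0.001, 0.374], [0.0, -1.0, 0.003]]
ft_force: [-0.2, -2.5, 7.3]
grip_width: 0.0551
```

```bash
python3 -m pendant '[[[0,0,0.5],0,0],[[0,0,1],0,0],[[0,0,1],0,0],[[0.1,-0.2,1],-0.1,0],[[0.125,-0.6,1],-0.28,0],[[0.125,-0.96,0.5],-0.28,0],[[0.125,-0.96,0],-0.28,0],[[0.125,-0.96,0],-0.28,0],[[0.125,-0.96,0],-0.28,0],[[0.125,-0.96,0],-0.28,0],[[0.125,-0.96,0],-0.28,0],[[0.125,-0.96,0],-0.28,0]]'
python3 -m pendant '[[[0.125,-0.96,0],-0.28,0],[[0.125,-0.96,0],-0.28,0],[[0.125,-0.96,0],-0.28,0],[[0.125,-0.96,0],-0.28,0],[[0.125,-0.96,0],-0.28,0],[[0.125,-0.96,0],-0.28,0],[[0.125,-0.96,0],-0.28,0],[[0.125,-0.96,0],-0.28,0],[[0.12,-0.9,0],-0.2,0],[[0,-0.5,0],0,0],[[0,0,0],0,0],[[0,0,0],0,0]]'
```

```text
time_s: 30.12
position: [0.4599, 0.1532, 0.156]
tool_rot: [[0.178, 0.001, 0.984], [-0.984, 0.0, 0.178], [0.0, -1.0, 0.001]]
ft_force: [-0.1, 0.8, -1.6]
grip_width: 0.0548
time_s: 31.12
position: [0.4934, -0.118, 0.1556]
tool_rot: [[-0.035, 0.0, 0.999], [-0.999, 0.0, -0.035], [-0.0, -1.0, 0.0]]
ft_force: [-0.6, 0.4, -1.8]
grip_width: 0.0547
```

```bash
python3 -m pendant '[[[0.015,-0.5,0],-0.06,0],[[0.01,-0.49,0],0,0],[[0,0,-0.5],0,0],[[0,0,-0.7],0,0],[[0,0,-0.2],0,0],[[0,0,0],0,0],[[0,0,0],0,0]]'
```

```text
time_s: 31.7
position: [0.4946, -0.1468, 0.114]
tool_rot: [[-0.038, 0.0, 0.999], [-0.999, 0.0, -0.038], [-0.0, -1.0, 0.0]]
ft_force: [0.6, -0.2, -0.7]
grip_width: 0.0554
```

```bash
python3 -m pendant '[[[0,-0.03,-0.1],-0.03,0],[[0,0,-0.08],0,0],[[0,0,-0.05],0,0],[[0,0,0],0,0]]'
python3 -m pendant '[[[0,0,-0.05],0,0],[[0,0,0],0,0]]'
```

```text
time_s: 32.03
position: [0.4947, -0.1484, 0.107]
tool_rot: [[-0.041, 0.001, 0.999], [-0.999, -0.0, -0.041], [0.0, -1.0, 0.001]]
ft_force: [0.5, 0.3, 0.5]
grip_width: 0.0548
time_s: 32.2
position: [0.4948, -0.1485, 0.1069]
tool_rot: [[-0.041, 0.002, 0.999], [-0.999, -0.001, -0.041], [0.001, -1.0, 0.002]]
ft_force: [-4.1, 2.3, 16.3]
grip_width: 0.0549
```

```bash
python3 -m pendant '[[[0,0,0.03],0,0],[[0,0,0],0,0.75],[[0,0,0],0,0.8],[[0,0,0],0,0.9],[[0,0,0],0,1],[[0,0,0],0,1],[[0,0,0.3],0,1],[[0,0,1],0,1],[[0,0,1],0,1],[[0,0,1],0,1],[[0,0,0.6],0,1],[[0,0,0],0,1]]'
python3 st.py 124 l_wrist
python3 - <<'E'
from h import *
cloud("scene","l_scene")
im,W=cloud("side","l_side")
for P in comps(W,0.012,0.11,(0.36,0.5,0.18,0.36),25):
    T=P[P[:,2]>0.085]; print(len(P),P[:,2].max(),rect(T[:,:2]))
E
```

```text
time_s: 33.2
position: [0.4957, -0.149, 0.2276]
tool_rot: [[-0.041, 0.007, 0.999], [-0.999, -0.004, -0.041], [0.004, -1.0, 0.007]]
ft_force: [-0.1, 0.1, -1.1]
grip_width: 0.0851
5964 [ 494.8 -148.2   56.3   74.8   87.5] 0.12408209589865982
431 0.09509785293326314 [427.  235.6  19.4  21.1  93.9]
```

View pics/l_wrist.png

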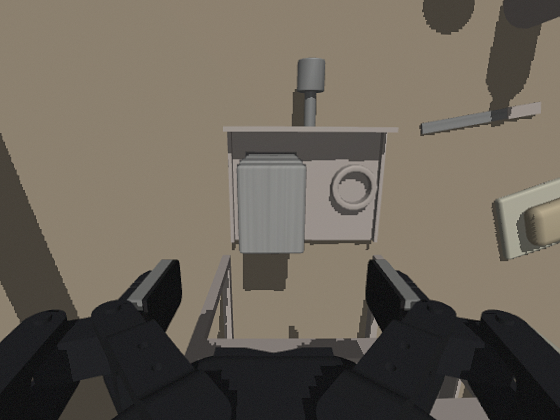

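View pics/l_scene.png

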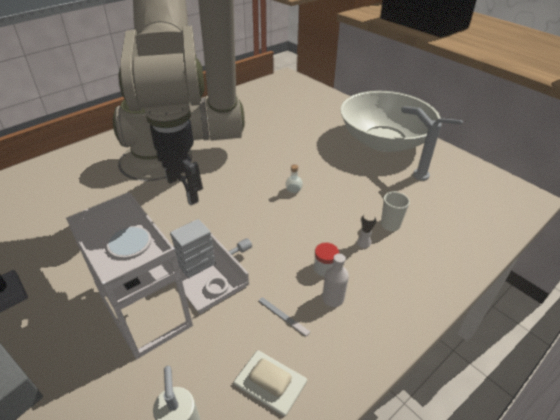

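View pics/l_side.png

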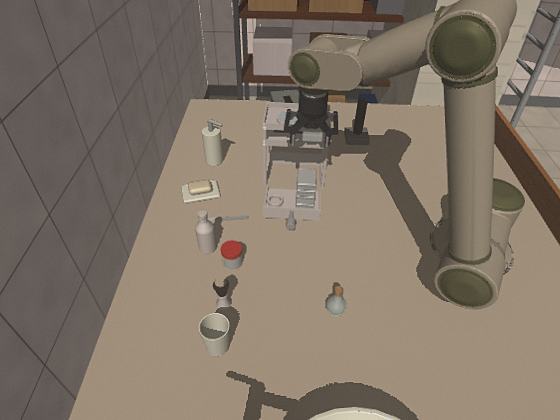

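The column stands square: all four tops are within about 1 mm and at 87.5°. The flask has already been nudged to about (0.427,0.236). I'll look at it closer up.

```bash
python3 -m pendant '[[[-0.17,0.93,0],0,1],[[-0.17,0.93,0],0,1],[[-0.17,0.93,0],0,1],[[-0.17,0.93,0],0,1],[[-0.17,0.93,0],0,1],[[-0.17,0.93,0],0,1],[[-0.17,0.93,0],0,1],[[-0.17,0.93,0],0,1],[[-0.17,0.93,0],0,1],[[-0.17,0.93,0],0,1],[[-0.17,0.93,0],0,1],[[-0.17,0.93,0],0,1]]'
python3 -m pendant '[[[-0.17,0.6,0],0,1],[[0,0.2,0],0,1],[[0,0,0],0,1],[[0,0,0],0,1]]'
cat > fl.py <<'E'
from h import *
import sys
for n in ("wrist","scene","side"):
    im,W=cloud(n,sys.argv[1] if n=="wrist" else None)
    x,y,z=W[...,0],W[...,1],W[...,2]
    hs=cv2.cvtColor(im,cv2.COLOR_RGB2HSV)
    for P in comps(W,0.02,0.16,(0.34,0.5,0.13,0.33),25):
        zt=np.percentile(P[:,2],97); T=P[P[:,2]>zt-0.004]; N=P[(P[:,2]>zt-0.036)&(P[:,2]<zt-0.005)]
        print(n,len(P),"ztop %.1f"%(zt*1e3),"top",rect(T[:,:2]),"neck x,y rng",np.round(np.percentile(P[:,:2],[1,99],axis=0)*1e3,0).tolist())
print(np.round(env.observe()["position"]*1e3,1))
E
python3 fl.py m_wrist
```

```text
time_s: 34.35
position: [0.4322, 0.1876, 0.2217]
tool_rot: [[-0.041, -0.003, 0.999], [-0.999, -0.0, -0.041], [0.001, -1.0, -0.003]]
ft_force: [0.8, 1.1, -1.1]
grip_width: 0.0854
time_s: 34.68
position: [0.4281, 0.2099, 0.2222]
tool_rot: [[-0.041, -0.001, 0.999], [-0.999, -0.001, -0.041], [0.001, -1.0, -0.001]]
ft_force: [-0.2, -0.0, 0.3]
grip_width: 0.0851
wrist 1803 ztop 91.9 top [425.4 235.5  20.2  20.8  43.7] neck x,y rng [[402.0, 214.0], [449.0, 261.0]]
scene 295 ztop 92.9 top [426.1 234.5  18.9  19.8 165.2] neck x,y rng [[411.0, 211.0], [451.0, 252.0]]
side 422 ztop 92.6 top [427.1 236.2  18.3  20.7 115.2] neck x,y rng [[404.0, 223.0], [450.0, 263.0]]
[428.4 209.4 222.7]
```

View pics/m_wrist.png

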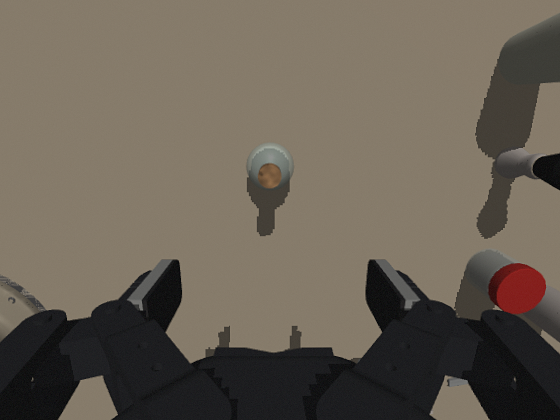

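```bash
python3 -m pendant '[[[-0.08,0.89,0],0,1],[[0,0,-1],0,1],[[0,0,-1],0,1],[[0,0,-1],0,1],[[0,0,-1],0,1],[[0,0,-1],0,1],[[0,0,-0.5],0,1],[[0,0,0],0,1],[[0,0,0],0,1]]'
```

```text
time_s: 35.58
position: [0.426, 0.2365, 0.0579]
tool_rot: [[-0.042, -0.001, 0.999], [-0.999, -0.0, -0.042], [0.0, -1.0, -0.001]]
ft_force: [0.8, 0.6, 1.0]
grip_width: 0.0856
```

```bash
python3 -m pendant '[[[0,0,0],0,0],[[0,0,0],0,0],[[0,0,0],0,0],[[0,0,0],0,0],[[0,0,0],0,0],[[0,0,0],0,0],[[0,0,0],0,0]]' 40
python3 - <<'E'
from h import *
cloud("wrist","n_wrist")
E
```

```text
time_s: 36.17
position: [0.4259, 0.2372, 0.0583]
tool_rot: [[-0.041, 0.001, 0.999], [-0.999, 0.0, -0.041], [-0.0, -1.0, 0.001]]
ft_force: [-0.6, 0.6, 5.2]
grip_width: 0.0188
```

View pics/n_wrist.png

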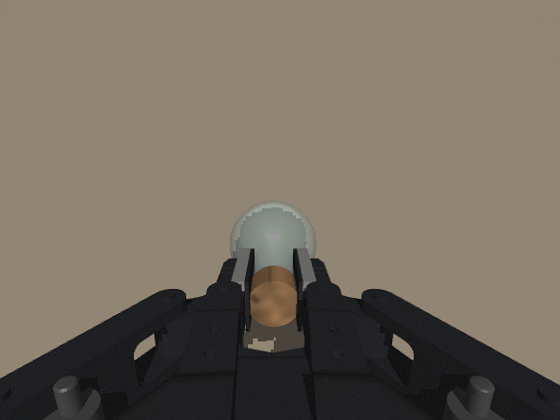

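```bash
python3 -m pendant '[[[0,0,0.4],0,0],[[0,0,0.8],0,0],[[0.1,-0.2,1],0,0],[[0.2,-0.4,0.8],0,0],[[0.27,-0.65,0.3],0,0],[[0.27,-0.65,0],0,0],[[0.27,-0.65,0],0,0],[[0.27,-0.65,0],0,0],[[0.27,-0.65,0],0,0],[[0.27,-0.65,0],0,0],[[0.27,-0.65,0],0,0],[[0.27,-0.65,0],0,0]]' 50
python3 -m pendant '[[[0.27,-0.65,0],0,0],[[0.27,-0.65,0],0,0],[[0.27,-0.65,0],0,0],[[0.27,-0.65,0],0,0],[[0.27,-0.65,0],0,0],[[0.27,-0.65,0],0,0],[[0.27,-0.65,0],0,0],[[0.27,-0.65,0],0,0],[[0.27,-0.65,0],0,0],[[0.2,-0.5,0],0,0],[[0.1,-0.3,0],0,0],[[0,0,0],0,0]]' 50
```

```text
time_s: 37.22
position: [0.4996, 0.0621, 0.1566]
tool_rot: [[-0.041, -0.001, 0.999], [-0.999, 0.0, -0.041], [-0.0, -1.0, -0.001]]
ft_force: [0.2, 0.2, -0.8]
grip_width: 0.0185
time_s: 38.22
position: [0.5816, -0.1378, 0.1563]
tool_rot: [[-0.043, -0.001, 0.999], [-0.999, 0.0, -0.043], [0.0, -1.0, -0.001]]
ft_force: [0.2, -0.1, -0.6]
grip_width: 0.0187
```

```bash
python3 -m pendant '[[[0.12,-0.22,0],0,0],[[0.12,-0.22,0],0,0],[[0,0,-0.6],0,0],[[0,0,-0.6],0,0],[[0,0,-0.5],0,0],[[0,0,0],0,0],[[0,0,0],0,0]]' 50
python3 - <<'E'
from h import *
cloud("scene","o_scene");cloud("side","o_side");cloud("wrist","o_wrist")
a=cv2.imread("pics/o_scene.png")[180:330,130:280];b=cv2.imread("pics/o_side.png")[100:250,220:370];c=cv2.imread("pics/o_wrist.png")
cv2.imwrite("pics/o.png",np.hstack([cv2.resize(a,(400,400),interpolation=3),cv2.resize(b,(400,400),interpolation=3)]))
E
```

```text
time_s: 38.8
position: [0.5886, -0.1492, 0.1058]
tool_rot: [[-0.041, -0.001, 0.999], [-0.999, 0.0, -0.041], [-0.0, -1.0, -0.001]]
ft_force: [-0.1, 0.1, -0.7]
grip_width: 0.0188
```

View pics/o.png

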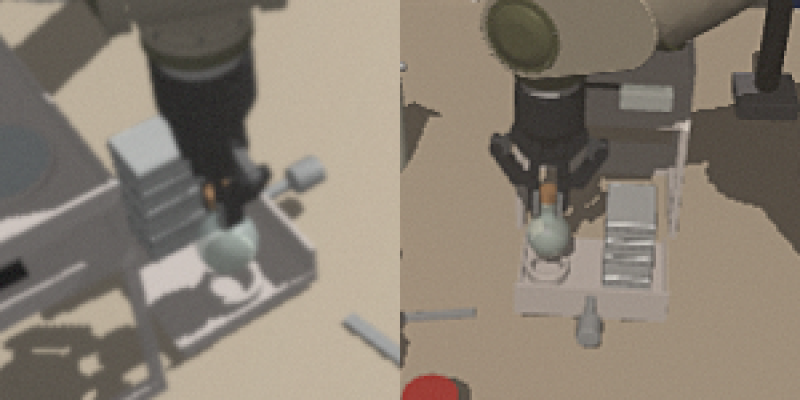

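View pics/o_wrist.png

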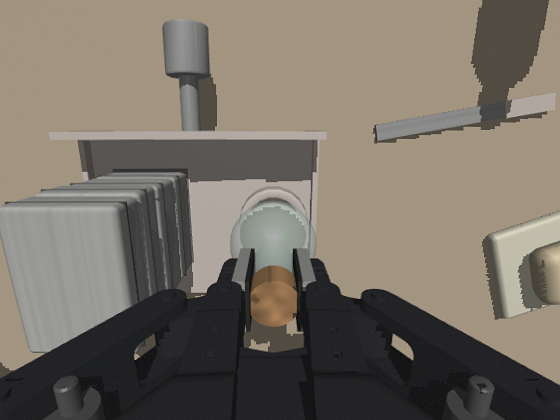

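```bash
python3 -m pendant '[[[0.01,-0.05,-0.4],0,0],[[0,0,-0.3],0,0],[[0,0,-0.15],0,0],[[0,0,0],0,0],[[0,0,0],0,0]]' 50
python3 -m pendant '[[[0,0,-0.05],0,0],[[0,0,0],0,0]]' 50
```

```text
time_s: 39.37
position: [0.589, -0.151, 0.0806]
tool_rot: [[-0.041, -0.0, 0.999], [-0.999, 0.0, -0.041], [-0.0, -1.0, -0.0]]
ft_force: [0.1, 0.4, -1.3]
grip_width: 0.019
time_s: 39.53
position: [0.5891, -0.1511, 0.0792]
tool_rot: [[-0.041, 0.0, 0.999], [-0.999, -0.0, -0.041], [0.0, -1.0, 0.0]]
ft_force: [-1.2, -0.2, -1.1]
grip_width: 0.0184
```

```bash
python3 -m pendant '[[[0,0,-0.05],0,0],[[0,0,-0.04],0,0],[[0,0,0],0,0]]' 50
python3 -m pendant '[[[0,0,-0.03],0,0],[[0,0,0],0,0]]' 50
```

```text
time_s: 39.78
position: [0.5891, -0.1512, 0.0763]
tool_rot: [[-0.041, 0.0, 0.999], [-0.999, -0.0, -0.041], [0.0, -1.0, 0.0]]
ft_force: [0.9, -1.2, -0.6]
grip_width: 0.0184
time_s: 39.95
position: [0.5892, -0.1512, 0.0759]
tool_rot: [[-0.041, 0.001, 0.999], [-0.999, -0.0, -0.041], [0.0, -1.0, 0.001]]
ft_force: [-0.2, 0.7, 3.2]
grip_width: 0.0189
```

```bash
python3 -m pendant '[[[0,0,0],0,0.26],[[0,0,0],0,0.3],[[0,0,0],0,0.36],[[0,0,0],0,0.45],[[0,0,0],0,0.55],[[0,0,0],0,0.55],[[0,0,0],0,0.55],[[0,0,0.3],0,0.55],[[0,0,0.8],0,0.55],[[0,0,1],0,0.55],[[0,0,1],0,0.55],[[0,0,1],0,0.55]]' 
python3 -m pendant '[[[0,0.5,0.3],0,0.55],[[0,1,0],0,0.55],[[0,0,0],0,0.55],[[0,0,0],0,0.55]]'
cat > chk.py <<'E'
from h import *
import sys
t=sys.argv[1]
for n in ("wrist","scene","side"):
    im,W=cloud(n,t+"_"+n)
    for P in comps(W,0.096,0.13,(0.4,0.7,-0.4,-0.09),20):
        zt=np.percentile(P[:,2],95);T=P[P[:,2]>zt-0.005]
        print(n,len(P),"zt %.1f"%(zt*1e3),rect(T[:,:2]))
E
python3 chk.py p
python3 - <<'E'
import cv2,numpy as np
a=cv2.imread("pics/p_scene.png")[180:330,130:280];b=cv2.imread("pics/p_side.png")[100:250,220:370]
cv2.imwrite("pics/p.png",np.hstack([cv2.resize(a,(400,400),interpolation=3),cv2.resize(b,(400,400),interpolation=3)]))
E
```

```text
time_s: 40.95
position: [0.5887, -0.151, 0.2005]
tool_rot: [[-0.041, 0.0, 0.999], [-0.999, -0.0, -0.041], [0.0, -1.0, 0.0]]
ft_force: [0.6, 0.5, -0.3]
grip_width: 0.047
time_s: 41.28
position: [0.5887, -0.1046, 0.2076]
tool_rot: [[-0.039, 0.0, 0.999], [-0.999, 0.0, -0.039], [-0.0, -1.0, 0.0]]
ft_force: [-0.4, 0.1, 0.0]
grip_width: 0.0469
wrist 5096 zt 125.3 [ 495.1 -141.6   56.    62.7   87.5]
wrist 571 zt 109.6 [ 589.8 -152.6   20.5   21.2   89.1]
scene 906 zt 126.5 [ 494.6 -149.4   58.8   76.4   87.5]
scene 96 zt 110.9 [ 590.8 -152.6   20.8   21.    84.4]
scene 23 zt 126.1 [ 431.  -367.2    1.4    1.7   91.4]
scene 70 zt 128.7 [ 630.5 -252.6    6.1   12.    58.7]
scene 66 zt 126.8 [ 625.7 -373.1    2.6    9.    67.4]
side 26 zt 125.6 [ 432.9 -238.3    6.4   11.6   85.8]
side 426 zt 125.6 [ 492.3 -144.9   55.3   80.2   89.1]
side 45 zt 109.4 [ 589.  -151.1   18.4   22.5  114.1]
```

View pics/p.png

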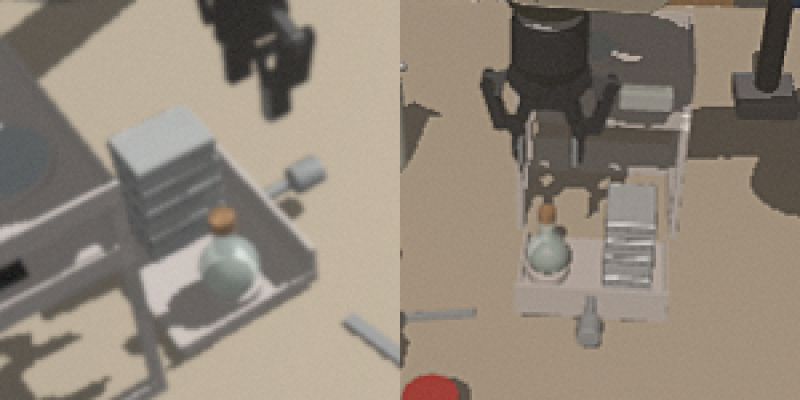

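View pics/p_wrist.png

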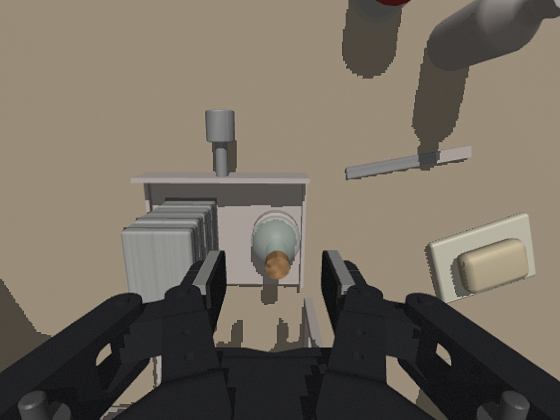

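```bash
python3 -m pendant '[[[-0.4,0.7,0],0,0.6],[[-0.4,0.7,0],0,0.8],[[-0.4,0.7,0],0,1],[[-0.4,0.6,0],0,1],[[0,0,-1],0,1],[[0,0,-1],0,1],[[0,0,-1],0,1],[[0,0,-1],0,1],[[0,0,-0.7],0,1],[[0,0,-0.5],0,1],[[0,0,0],0,1],[[0,0,0],0,1]]'
```

```text
time_s: 42.43
position: [0.5409, -0.0256, 0.051]
tool_rot: [[-0.042, -0.001, 0.999], [-0.999, 0.0, -0.042], [-0.0, -1.0, -0.001]]
ft_force: [-0.2, 0.3, 0.5]
grip_width: 0.0855
```

```bash
python3 -m pendant '[[[-0.04,0.1,-0.6],0,1],[[0,0,-0.4],0,1],[[0,0,0],0,1],[[0,0,0],0,0.6],[[0,0,0],0,0.45],[[0,0,0],0,0.38],[[0,0,0],0,0.33],[[0,0,0],0,0.3],[[0,0,0],0,0.2],[[0,0,0],0,0],[[0,0,0],0,0],[[0,0,0],0,0]]' 40
python3 chk.py q
```

```text
time_s: 43.43
position: [0.5397, -0.0222, 0.0222]
tool_rot: [[-0.041, 0.0, 0.999], [-0.999, -0.0, -0.041], [0.0, -1.0, 0.0]]
ft_force: [-2.0, -0.9, 6.0]
grip_width: 0.0267
scene 898 zt 126.6 [ 494.8 -149.4   59.3   76.8   88. ]
scene 96 zt 111.5 [ 589.6 -152.6   19.6   21.9  146.7]
scene 23 zt 127.8 [ 431.1 -367.3    1.2    1.8   89.8]
scene 66 zt 127.0 [ 629.7 -252.7    5.5   11.5   57.3]
scene 66 zt 126.5 [ 625.2 -373.     2.8    9.3   79.3]
side 24 zt 126.5 [ 624.3 -244.4    6.     6.4    3. ]
side 21 zt 109.5 [ 594.8 -145.9    5.1   14.2  122.4]
side 103 zt 124.1 [ 480.  -121.2   27.    28.3   88.7]
```

View pics/q_wrist.png

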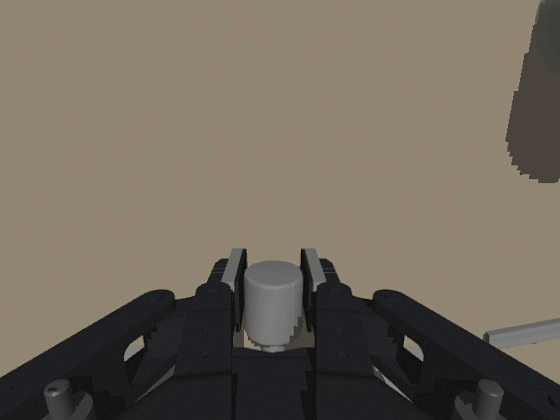

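The knob is held, at (273,300) px. Pushing home gently now.

```bash
python3 -m pendant '[[[0,-0.04,0],0,0],[[-0.003,-0.08,0],0,0],[[-0.005,-0.12,0],0,0],[[-0.006,-0.16,0],0,0],[[-0.008,-0.2,0],0,0],[[-0.008,-0.2,0],0,0],[[-0.008,-0.2,0],0,0],[[-0.008,-0.2,0],0,0],[[-0.008,-0.2,0],0,0],[[-0.008,-0.2,0],0,0],[[-0.008,-0.2,0],0,0],[[-0.008,-0.2,0],0,0]]' 60
python3 -m pendant '[[[-0.008,-0.2,0],0,0],[[-0.008,-0.2,0],0,0],[[-0.008,-0.2,0],0,0],[[-0.008,-0.2,0],0,0],[[-0.008,-0.2,0],0,0],[[-0.008,-0.2,0],0,0],[[-0.008,-0.2,0],0,0],[[-0.008,-0.2,0],0,0],[[-0.008,-0.2,0],0,0],[[-0.008,-0.2,0],0,0],[[-0.008,-0.2,0],0,0],[[-0.008,-0.2,0],0,0]]' 60
```

```text
time_s: 44.58
position: [0.5371, -0.0819, 0.0222]
tool_rot: [[-0.041, -0.0, 0.999], [-0.999, 0.001, -0.041], [-0.001, -1.0, -0.0]]
ft_force: [-3.3, 3.3, 8.8]
grip_width: 0.0258
time_s: 45.58
position: [0.5339, -0.1544, 0.0222]
tool_rot: [[-0.041, -0.001, 0.999], [-0.999, -0.0, -0.041], [0.0, -1.0, -0.001]]
ft_force: [-5.8, 0.4, 9.1]
grip_width: 0.0259
```

```bash
python3 -m pendant '[[[-0.008,-0.18,0],0,0],[[-0.006,-0.14,0],0,0],[[-0.004,-0.1,0],0,0],[[-0.004,-0.07,0],0,0],[[0,-0.04,0],0,0],[[0,-0.03,0],0,0],[[0,-0.03,0],0,0],[[0,-0.03,0],0,0],[[0,0,0],0,0],[[0,0,0],0,0]]' 60
```

```text
time_s: 46.42
position: [0.5331, -0.1721, 0.0222]
tool_rot: [[-0.041, -0.001, 0.999], [-0.999, 0.001, -0.041], [-0.001, -1.0, -0.001]]
ft_force: [-6.6, 3.9, 9.6]
grip_width: 0.0254
```

```bash
python3 -m pendant '[[[0,-0.04,0],0,0],[[0,-0.03,0],0,0],[[0,0,0],0,0],[[0,0,0],0,0]]' 60
```

```text
time_s: 46.75
position: [0.5331, -0.1721, 0.0222]
tool_rot: [[-0.041, -0.002, 0.999], [-0.999, 0.004, -0.041], [-0.004, -1.0, -0.002]]
ft_force: [-4.0, 14.6, 13.1]
grip_width: 0.0256
```

The tray is against its stop. Releasing and retreating.

```bash
python3 -m pendant '[[[0,0.03,0],0,0],[[0,0,0],0,0.4],[[0,0,0],0,0.5],[[0,0,0],0,0.7],[[0,0,0],0,0.9],[[0,0,0],0,1],[[0,0,0],0,1],[[0,0,0.4],0,1],[[0,0,1],0,1],[[0,0,1],0,1],[[0,0.5,1],0,1],[[0,1,1],0,1]]'
python3 -m pendant '[[[-0.3,1,0.5],0,1],[[-0.3,1,0],0,1],[[-0.3,1,0],0,1],[[-0.3,1,0],0,1],[[-0.3,1,0],0,1],[[0,0,0],0,1],[[0,0,0],0,1]]'
python3 chk.py r
python3 - <<'E'
from h import *
for n in ("wrist","side","scene"):
  im,W=cloud(n)
  for P in comps(W,0.034,0.06,(0.45,0.62,-0.225,-0.13),15): print(n,"knob",rect(P[:,:2]), "ymax",np.percentile(P[:,1],98))
a=cv2.imread("pics/r_scene.png")[180:360,60:240];b=cv2.imread("pics/r_side.png")[90:240,220:370]
cv2.imwrite("pics/r.png",np.hstack([cv2.resize(a,(400,400),interpolation=3),cv2.resize(b,(400,400),interpolation=3)]))
E
```

```text
time_s: 47.75
position: [0.5339, -0.1311, 0.1542]
tool_rot: [[-0.045, 0.001, 0.999], [-0.999, -0.001, -0.045], [0.001, -1.0, 0.001]]
ft_force: [0.3, -0.3, -0.1]
grip_width: 0.0854
time_s: 48.33
position: [0.4886, 0.0216, 0.168]
tool_rot: [[-0.039, 0.0, 0.999], [-0.999, -0.0, -0.039], [0.0, -1.0, 0.0]]
ft_force: [0.2, -0.8, 0.9]
grip_width: 0.0855
scene 21 zt 129.1 [ 433.  -367.6    1.1    3.   158.5]
scene 68 zt 127.3 [ 630.8 -252.7    5.2   11.3   63.4]
scene 85 zt 110.9 [ 586.4 -303.    13.3   20.1   90.8]
scene 68 zt 128.4 [ 625.5 -373.1    4.6    9.5   80.7]
side 28 zt 125.0 [ 511.9 -276.5    6.4   34.8   88.8]
side 32 zt 109.1 [ 582.2 -300.8   16.6   22.4   91.6]
side 24 zt 125.1 [ 624.3 -243.9    1.7    6.9  170.5]
scene knob [ 534.7 -188.3   26.1   41.5   77.1] ymax -0.16974043895136942
```

View pics/r.png

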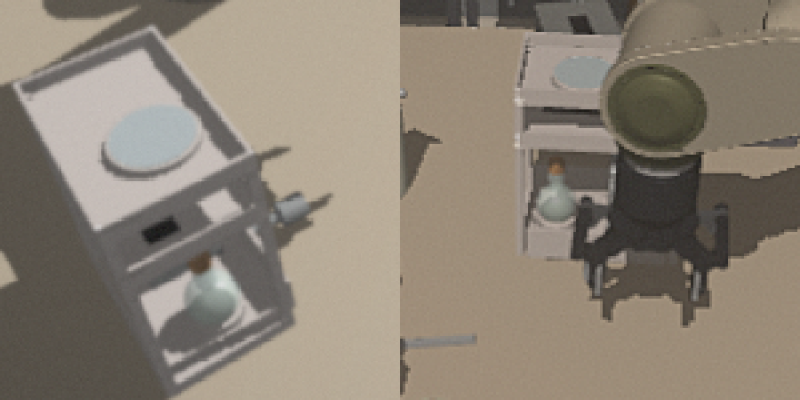

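View pics/r_wrist.png

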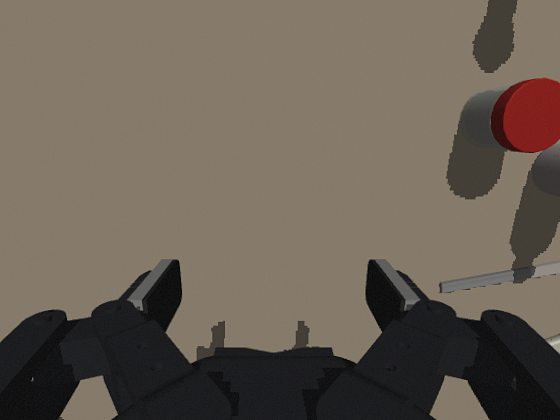

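The flask stands in the shut tray, but the arm blocks the side view of the column. Moving clear.

```bash
python3 -m pendant '[[[-0.3,1,0.5],0,1],[[-0.3,1,0.5],0,1],[[-0.3,1,0.5],0,1],[[-0.3,1,0.5],0,1],[[-0.3,1,0.5],0,1],[[-0.3,1,0],0,1],[[-0.3,1,0],0,1],[[-0.3,1,0],0,1],[[-0.3,1,0],0,1],[[-0.3,1,0],0,1],[[0,1,0],0,1],[[0,0,0],0,1]]'
python3 chk.py s
python3 - <<'E'
from h import *
for n in ("side","scene"):
  im,W=cloud(n)
  for P in comps(W,0.034,0.06,(0.45,0.62,-0.225,-0.13),15): print(n,"knob",rect(P[:,:2]), "ymax",np.percentile(P[:,1],98))
  # column front faces: x-range per height band
  x,y,z=W[...,0],W[...,1],W[...,2]
  for lo,hi in ((.05,.074),(.079,.098),(.103,.121)):
    m=(z>lo)&(z<hi)&(x>0.45)&(x<0.53)&(y>-0.35)&(y<-0.24)
    P=W[m]; print(n,lo,len(P),np.round(np.percentile(P,[3,50,97],axis=0)*1e3,1).tolist() if len(P) else "")
a=cv2.imread("pics/s_scene.png")[180:360,60:240];b=cv2.imread("pics/s_side.png")[90:240,220:370]
cv2.imwrite("pics/s.png",np.hstack([cv2.resize(a,(400,400),interpolation=3),cv2.resize(b,(400,400),interpolation=3)]))
E
```

```text
time_s: 49.63
position: [0.3985, 0.354, 0.2424]
tool_rot: [[-0.038, -0.0, 0.999], [-0.999, 0.001, -0.038], [-0.001, -1.0, -0.0]]
ft_force: [-0.3, -0.1, -0.3]
grip_width: 0.0854
scene 23 zt 127.0 [ 431.  -368.     1.6    4.   152.5]
scene 66 zt 128.1 [ 630.1 -252.7    3.9   11.6   54.8]
scene 87 zt 111.0 [ 587.5 -303.5   11.8   19.9   83.8]
scene 68 zt 128.5 [ 626.2 -372.8    2.9    8.6   83.1]
side 248 zt 125.6 [ 486.7 -278.5   40.7   58.5    3.1]
side 35 zt 110.4 [ 582.4 -300.6   17.6   19.1  101.9]
side 25 zt 127.6 [ 624.5 -245.5    4.5    6.4    7.7]
side 24 zt 127.9 [ 434.1 -237.4    4.7    7.1  151.3]
side knob [ 531.2 -193.9   26.    60.9   89.8] ymax -0.16494516216643249
side 0.05 104 [[462.8, -264.4, 51.0], [488.9, -259.9, 62.3], [515.5, -255.9, 73.1]]
side 0.079 86 [[461.0, -263.4, 79.9], [486.9, -259.8, 88.4], [513.4, -255.8, 97.4]]
side 0.103 89 [[461.5, -286.0, 103.5], [488.7, -260.2, 113.1], [514.8, -256.4, 120.7]]
scene knob [ 534.9 -187.9   26.8   41.    76.1] ymax -0.16980508114010265
scene 0.05 0 
scene 0.079 0 
scene 0.103 0
```

View pics/s.png

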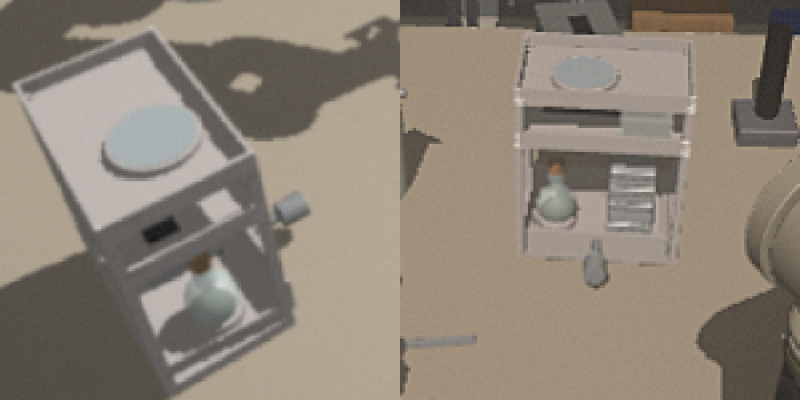

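View pics/s_scene.png

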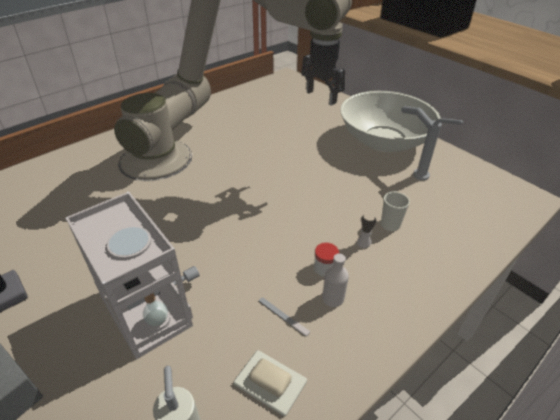

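The tray is shut, the column faces line up from top to bottom, the flask is upright and the bystanders haven't moved. I'll hand the job in.

```bash
python3 -m pendant '[[[0,0,0],0,1],[[0,0,0],0,1],[[0,0,0],0,1],[[0,0,0],0,1]]'; python3 -c "
from rig import env
print(env.close_job())"
```

```text
time_s: 50.22
position: [0.399, 0.3502, 0.2429]
tool_rot: [[-0.042, 0.0, 0.999], [-0.999, 0.0, -0.042], [-0.0, -1.0, 0.0]]
ft_force: [0.9, -0.2, -0.1]
grip_width: 0.0853
the job is handed in; nothing more can be done
None
```

The job is done and handed in at 50.2 s, with no verdict reported. I pulled the tray out to its stop and stacked the four tins that were there (two 32 mm, then two 24 mm) on the grey rectangle. I then stood the flask in the ring and pushed the tray home by the knob until it met its stop. The flask had been knocked about 2 cm aside on the ledge, so I measured it again before gripping it.

Last checks:
- **Column:** when placed, each tin's centre was within about 1 mm of the rectangle's and its angle within 0.5°. After shutting, only the side camera could see the column; its front face lined up to about 0.5 mm in y and 2 mm in x, with the top at about 125 mm.
- **Flask:** it was upright after shutting, its cork within about 1 mm (side camera) and 4 mm (scene camera, partly hidden) of the ring's centre.
- **Tray:** the knob was back where it started, within about 2 mm.
- **Other things:** they looked unmoved in the pictures; I did not measure them again.

The cameras differed by about 2–5 mm on some points, as expected from their calibration and from parts hidden from view. No check failed.

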